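# Set up the second background check of glass stoppers

### The job

The glass stoppers have been checked for chips against the background now showing on the viewer; set up the second check. Clear every bottle left on the viewer's round stage back into the tray that holds the stoppers, turn the hinged leaf over so that the other background colour shows, and swing the lamp arm until its red needle points at the middle of the rim tab of that new colour (do not shift the tabs). Stand every stopper from that tray on its wide head, centred on the stage's white line and at least a finger's width (15 mm) from the next; the bottle in the tray stays there.

Things in the scene. Friction and masses are not known exactly. Their poses are not given: they have to be found in the camera images.
- tray: green-yellow plastic tray, fixed to the bench, 282 x 402 mm, rim 25 mm high, flat inner floor 240 (x) by 300 mm (y), 2 mm above the bench, within an upright rim; origin at the centre of its underside, x and y along its sides
- row_line (a point): middle of the white line on the viewer's stage, at the stage's surface (18 mm above the bench). The viewer is fixed to the bench: a grey round stage of 300 mm diameter, whose centre lies 30 mm from this point along this frame's +x, and an upright background plate 216 mm wide and 154 mm high whose front lies 135 mm from this point in +x. y runs along the line (236 mm long, 118 mm each way), x towards the background, z up
- leaf (a joint): angle of the background's leaf about its upright hinge, rad, counter-clockwise from above: 0 sticking straight out from the plate along row_line's -x, -1.5 against the plate's left (+y) half, where the whole background shows WHITE; +1.5 against the right (-y) half, where the whole background shows BLACK. An over-centre spring holds it at either stop (about 2 N at the pin) and throws it to the other stop once it is carried past 0 and let go
- leaf_pin (a point): the leaf's red handle pin: upright, round, 12 mm thick, 85 mm from the hinge; this point is on its axis at the height to grip, 202 mm above the bench; the pin's free length reaches from 180 to 222 mm, above the top of the plate (172 mm)
- leaf_hinge (a point): point on the leaf's hinge axis (upright) at the height of leaf_pin. The small steel spring link on top of the hinge stays within 40 mm of it and below 180 mm. The leaf reaches 100 mm from this axis and swings clear of what stands on the white line or nearer the robot
- lamp_arm (a joint): angle of the lamp arm about the upright pivot under the stage's centre, rad: 0 with the arm along row_line's +y (left of the viewer), growing counter-clockwise from above, that is towards the robot; range -0.5 to 1.2. Friction holds it where it is let go (about 1.2 N at the knob to move it)
- lamp_knob (a point): upright round black pin on top of the small lamp at the end of the arm, 11 mm thick, 184 mm from the pivot; this point is on its axis at the height to grip, 102 mm above the bench; the pin reaches from 74 to 119 mm, the lamp's body (36 mm thick, 42 mm long) lies below it
- lamp_pivot (a point): point on the lamp arm's pivot axis (upright, through the stage's centre) at the height of lamp_knob; axes as row_line
- lamp_needle (a point): point on the red needle of the lamp arm, 6 mm behind its tip and 140 mm from the pivot, 4 mm above the stage; the needle runs along the arm
- tab_black (a joint): angle of the black tab on the stage's rim, in the same rad as lamp_arm (equal angles: needle over tab); a 12 mm wide clip, held by friction, not to be moved
- tab_white (a joint): angle of the white tab on the stage's rim, as tab_black
- tab_black_mark (a point): middle of the black tab, 140 mm from the pivot, at the needle's height
- tab_white_mark (a point): middle of the white tab, likewise
- stopper_1_mid (a point): clear ground-glass stopper, standing in the tray on its wide head: round, 39 mm across at 4 to 7 mm above its underside (grip it there, by the finger tips), narrowing to 24 mm at its top, 22 mm tall, loose; this point is on its axis half-way up (11 mm above its underside), z up its axis. None if it is absent this time
- stopper_2_mid (a point): clear ground-glass stopper, standing in the tray on its wide head: round, 39 mm across at 4 to 7 mm above its underside (grip it there, by the finger tips), narrowing to 24 mm at its top, 22 mm tall, loose; this point is on its axis half-way up (11 mm above its underside), z up its axis. None if it is absent this time
- stopper_3_mid (a point): clear ground-glass stopper, standing in the tray on its wide head: round, 39 mm across at 4 to 7 mm above its underside (grip it there, by the finger tips), narrowing to 24 mm at its top, 22 mm tall, loose; this point is on its axis half-way up (11 mm above its underside), z up its axis. None if it is absent this time
- stopper_4_mid (a point): clear ground-glass stopper, standing in the tray on its wide head: round, 39 mm across at 4 to 7 mm above its underside (grip it there, by the finger tips), narrowing to 24 mm at its top, 22 mm tall, loose; this point is on its axis half-way up (11 mm above its underside), z up its axis. None if it is absent this time
- left_brown_mid (a point): brown glass bottle with a flat stopper that stays in, 44 mm across and 78 mm tall, loose, left standing on the viewer's stage; None if it is absent this time; this point is on its axis half-way up (39 mm above its underside), z up its axis. Grip it across the body by its lower two thirds
- left_clear_mid (a point): clear glass bottle with a flat stopper that stays in, 43 mm across and 90 mm tall, loose, left standing on the viewer's stage; None if it is absent this time; this point is on its axis half-way up (45 mm above its underside), z up its axis. Grip it across the body by its lower two thirds
- tray_bottle_mid (a point): brown glass dropper bottle with a red bulb, 43 mm across and 98 mm tall, loose, standing in the tray, where it belongs; this point is on its axis half-way up (49 mm above its underside), z up its axis. Grip it across the body by its lower two thirds
Mind the look-alikes: they are no part of the job. What is shaped like the part that bears stopper_4_mid but brown or green is not meant.

How it is judged:
By the outcome, as a careful person would: the job done as asked, in the order asked, and still so for the second after the job is handed in, with the robot touching nothing.
Of stopper_1, stopper_2, stopper_3, stopper_4 only 3 to 4 are there at a start; the rules pass over those that are not, and their reading is None.
Of left_brown, left_clear only 1 to 2 are there at a start; the rules pass over those that are not, and their reading is None.
At some moment in a run one of stopper_1, stopper_2, stopper_3, stopper_4 may be knocked a few centimetres aside while the robot is not near it.
It also fails if it takes over 210 s, if anything falls off the work surface, if the arm or the gripper's body presses on something with over 40 N, if the wrist force passes 120 N, or if a joint passes its speed limit or range.

### The arm

A 7-joint arm with a two-finger parallel gripper is mounted at the origin on a cart in front of the work surface, level with it; the furniture and walls round the work are solid. World frame = base frame: x ahead of the robot, y to its left, z up, the work surface at z = 0. Lengths are in m, angles in degrees, forces in N, time in s.
With the tool pointing down it reaches from about 0.425 to 0.875 m from the base axis. Payload 4.7 kg.
Tool frame: the origin (TCP) lies at the very end of the fingers, on their centre line; the grasp point (between the pads) lies env.hold_point_z behind it (env.hold_point_z is the distance from the TCP to the grasp point, in m); z points along the fingers, y is the line along which they close (so a half turn about z gives the same grasp; the last joint's range is limited). The gripper opens to 87 mm and grips with 3 to 60 N. Pads are 19 mm wide; open, the fingers measure 117 mm over their backs; the gripper's body (75 mm by 190 mm) begins 51 mm behind the grasp point.
Start: joints at [-68.749, 18.392, -4.016, 83.108, 1.295, 78.541, -3.26], TCP at [0.227, 0.609, 0.223] pointing down, gripper open.
Joint ranges: [-163.93, 163.93], [-17.29, 119.83], [-79.2, 71.16], [3.27, 140.29], [-89.18, 269.18], [5.43, 117.66], [-154.24, 154.24]. Speed limits (degrees/s): [147.25, 147.25, 180, 180, 180, 180, 180].

### API

Orientations are given as [roll, pitch, yaw] about the fixed x, y, z axes, in that order (R = Rz(yaw) Ry(pitch) Rx(roll)).
In Python, from cell import env gives the robot as it stands.
- The arm moves only by the shell command python3 -m jog 'ROWS' [FORCE]. ROWS is JSON, a list of rows, each an object with "dp": the shift along the tool's x, y, z in cm, a list of three; "twist": the turn about the tool's z in degrees; "fingers": the opening, from 0 (shut) to 1 (fully open). A call has 1 to 8 rows; each row is the pose to reach, as a shift and turn from the pose commanded when the call began, along the tool's axes at that moment; what a row does not reach only later rows make up. A row lasts 1/8 s, in which the tool goes at most 62.5 mm and 10.7 degrees, less where a joint would pass 70% of its speed; a pose out of reach is approached as far as the arm can. A call with a gripper value outside its range is refused whole. The fingers move at their own pace and stop on an object; FORCE is the grip in N (left out, the last holds). Time passes only in rows, so rows that repeat a pose let the fingers close. It gives the time, the measured TCP pose, the force, the opening and the grip force at its end, in the units of the state.
- env.get_obs(): the state, without advancing time (a new reading comes with each control period).
- env.read_camera(name): name is "scene" or "top" or "wrist"; returns a dict with "pixels" (384x512x3 uint8, blue, green, red), "depth" (384x512 float32, m along the optical axis (not along the pixel's ray), 0 where there is no reading), "fx", "fy", "cx", "cy" (pixels), "rvec" (rotation vector, rad) and "tvec" (3), from world to camera coordinates, as OpenCV has them. Camera axes: x right, y down, z forward; pixel columns grow to the right and rows downward; lengths in m; the calibration is good to about 2 mm. A picture is of the moment at which its call begins.
- env.sign_off(): hands the job in; it is judged then, once.
The state is a dict: "time_s": time; "qpos": joint angles; "joint_velocities": joint speeds; "effort": joint torques, N m; "tool_pos": TCP position; "tool_rot": TCP orientation; "force": force on the tool from outside, world axes, zero at the start; "wrist_torque": the same for the moment, N m; "grip_width": finger opening in m; "grasp_force": force on a finger pad.
Only numpy, scipy, OpenCV 4.12 (cv2) and the standard library are available. Lean on these libraries where they do the work, as an engineer would, in place of code of your own. Each camera call takes 0.05 s, during which the arm holds its last target. There are 200 camera calls.

## Working session

There is one attempt and no reset: what is moved stays moved. The work goes in short steps, Python scripts to look and compute and a shell command to move; the robot and the scene stay as the last step left them, time stands still between calls to the robot, and variables do not carry over. Pictures are saved under pics/ and viewed, at most 14 in all, crops included, and the job is handed in when it is done.

```bash
ls; mkdir -p pics; cat > h.py <<'E'
import numpy as np, cv2
from cell import env
def cam(n):
    c=env.read_camera(n); c['R']=cv2.Rodrigues(np.array(c['rvec'],float))[0]; c['t']=np.array(c['tvec'],float).ravel(); return c
def ray(c,u,v):
    d=c['R'].T@np.array([(u-c['cx'])/c['fx'],(v-c['cy'])/c['fy'],1.]); return -c['R'].T@c['t'],d
def onz(c,u,v,z):
    o,d=ray(c,u,v); return o+d*(z-o[2])/d[2]
def proj(c,p):
    q=c['R']@np.array(p,float)+c['t']; return np.array([q[0]/q[2]*c['fx']+c['cx'],q[1]/q[2]*c['fy']+c['cy']])
def tri(a,b):  # two rays -> midpoint, gap
    (o,d),(p,e)=a,b; A=np.stack([d,-e],1); s=np.linalg.lstsq(A,p-o,rcond=None)[0]
    x,y=o+d*s[0],p+e*s[1]; return (x+y)/2,np.linalg.norm(x-y)
def dpt(c,u,v):
    z=c['depth'][int(v),int(u)]; o,d=ray(c,u,v); return o+d*z
E
python3 - <<'E'
from h import *
for n in ("scene","top","wrist"):
    c=cam(n); cv2.imwrite(f"pics/{n}0.png",cv2.resize(c['pixels'],(800,600),interpolation=cv2.INTER_CUBIC))
    np.savez(f"{n}0.npz",**c)
    print(n,c['fx'],c['cx'],c['cy'],-c['R'].T@c['t'],c['R'][2])
print(env.get_obs(),env.hold_point_z)
E
```

```text
pics
scene 449.3622798935832 260.5287888418259 185.97533953364766 [-0.78130171  0.49784702  0.75703734] [ 0.82813312 -0.37832904 -0.41359723]
top 433.12568838694864 261.14378730585776 191.91097070507854 [ 0.23117592 -0.07138228  1.31442151] [ 0.19492347  0.00936526 -0.98077374]
wrist 345.78412249028844 257.7176797131384 194.5892040272468 [0.15865668 0.63434823 0.38382711] [ 0.24676529 -0.09554763 -0.96435343]
{'time_s': 0.15, 'qpos': array([-68.75176935,  18.43093222,  -4.01594864,  83.15689974,
         1.29447821,  78.54240599,  -3.25996694]), 'joint_velocities': array([ 0.00953028, -0.10451003,  0.06237558, -0.24171321, -0.04389017,
       -0.00273617,  0.03003237]), 'effort': array([-4.19919024e-04, -4.91795647e+01, -4.04960755e-01, -3.12882650e+01,
       -6.39978494e-02,  4.03979304e-02,  1.09706868e-04]), 'tool_pos': array([0.22689381, 0.60867244, 0.22171142]), 'tool_rot': array([-1.79914951e+02,  4.38574852e-03,  1.59561448e+02]), 'force': array([ 0.50007887,  0.63494934, -0.15623457]), 'wrist_torque': array([0.0336879 , 0.00213725, 0.02970021]), 'grasp_force': 0.0, 'grip_width': 0.08689328466650796} 0.0187
```

View pics/top0.png

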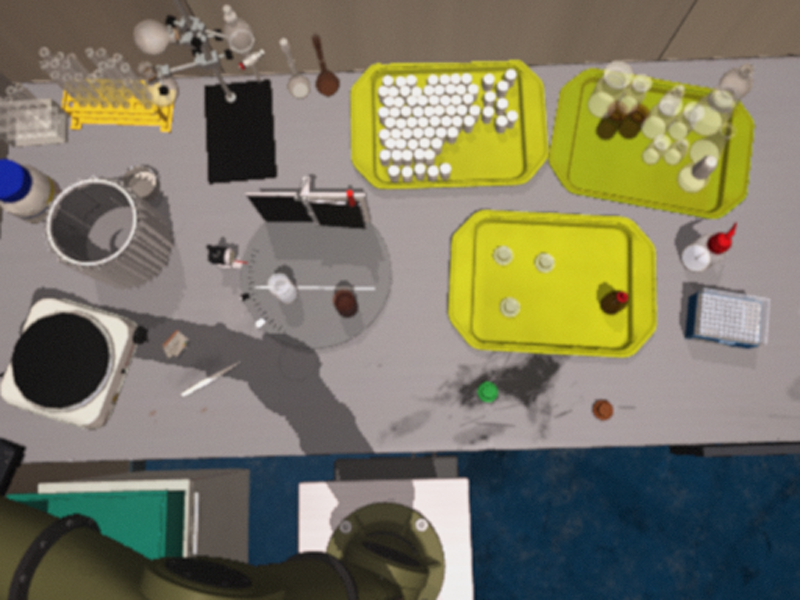

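View pics/scene0.png

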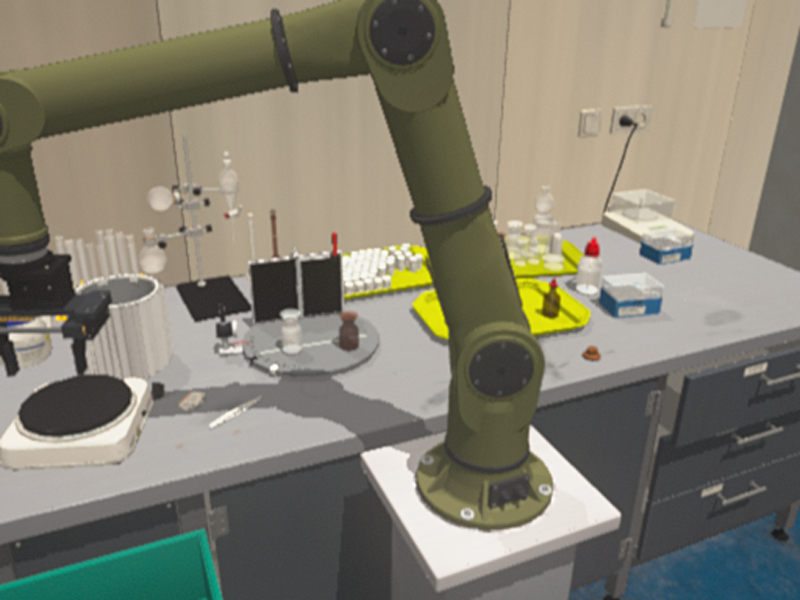

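The top view shows the black background with the leaf on the right half (pin at 350,195). A clear bottle stands at 283,290 and a brown one at 345,302, on the stage. The lamp is at 220,255, with the black tab at 245,296 and the white tab at 261,323. In the tray are three stoppers (503,255; 544,262; 510,307) and the dropper bottle at 613,300. The scene view agrees.

```bash
python3 - <<'E'
from h import *
c=dict(np.load("top0.npz")); im=c['pixels']
a=cv2.resize(im[110:230,128:258],None,fx=4.6,fy=4.6,interpolation=cv2.INTER_CUBIC)
cv2.imwrite("pics/a.png",a)
s=dict(np.load("scene0.npz"))
cv2.imwrite("pics/b.png",cv2.resize(s['pixels'][140:250,130:260],None,fx=5,fy=5,interpolation=cv2.INTER_CUBIC))
hsv=cv2.cvtColor(im,cv2.COLOR_BGR2HSV)
red=((hsv[...,0]<8)|(hsv[...,0]>172))&(hsv[...,1]>140)&(hsv[...,2]>70)
n,l,st,ce=cv2.connectedComponentsWithStats(red.astype('uint8'))
for i in range(1,n):
    if st[i,4]>2 and ce[i][1]<290: print('red',st[i],ce[i].round(1))
print('depth stopper', [np.round(dpt(c,u*.64,v*.64),4) for u,v in((503,255),(544,262),(510,307),(525,300),(310,330),(283,290),(345,302),(613,300),(350,193),(305,190))])
# tray: inner floor/outer outline
y=((hsv[...,0]>22)&(hsv[...,0]<40)&(hsv[...,1]>120)).astype('uint8')
n,l,st,ce=cv2.connectedComponentsWithStats(y)
i=l[210,330]
print(st[i]); 
pts=np.argwhere(l==i)[:,::-1].astype(np.float32)
r=cv2.minAreaRect(pts); print(r, [onz(c,*p,0.025).round(4) for p in cv2.boxPoints(r)], onz(c,*r[0],.025))
E
```

```text
red [153  40   3   4   6] [154.2  41.5]
red [222 121   6  11  40] [224.2 126.4]
red [453 144  18  18 166] [461.3 154.2]
red [394 187   8   7  43] [397.5 190. ]
red [221 191   5   5  11] [222.6 192.6]
red [217 192   4   4   9] [218.3 193.9]
depth stopper [array([ 0.5716, -0.2482,  0.024 ]), array([ 0.5543, -0.3272,  0.026 ]), array([ 0.4665, -0.2553,  0.0281]), array([ 0.4847, -0.2896,  0.0005]), array([0.4351, 0.1327, 0.0191]), array([0.4962, 0.1678, 0.1097]), array([0.4736, 0.0564, 0.0932]), array([ 0.4673, -0.4437,  0.0635]), array([0.6363, 0.0323, 0.223 ]), array([0.6649, 0.1179, 0.1687])]
[  287   134   133    95 10800]
((353.6770324707031, 181.1942901611328), (133.18161010742188, 90.5997314453125), 2.6630008220672607) [array([ 0.3894, -0.1278,  0.025 ]), array([ 0.6722, -0.1521,  0.025 ]), array([ 0.6382, -0.562 ,  0.025 ]), array([ 0.3588, -0.5214,  0.025 ])] [ 0.51169561 -0.34123578  0.025     ]
```

View pics/a.png

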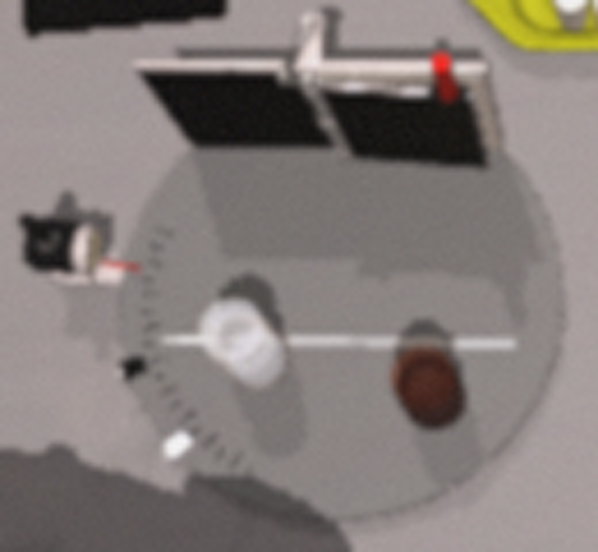

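View pics/b.png

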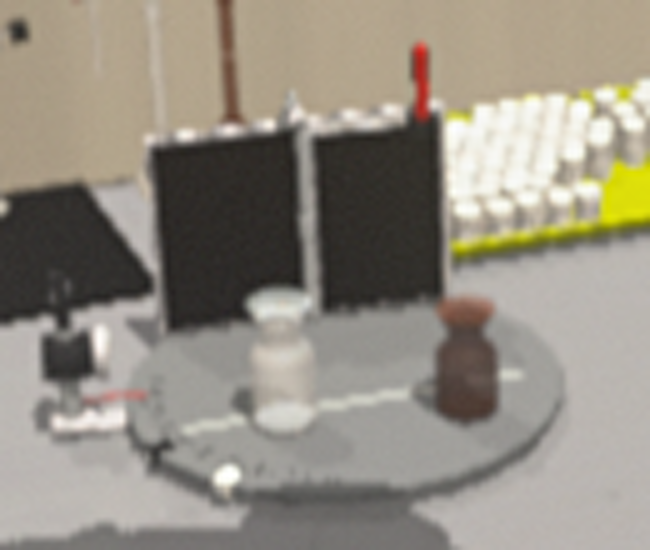

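The crops show these features:
- **a.png:** the white line runs from (162,340) to (517,344), and the red pin's top is at (441,62). The spring link is at (312,45), the needle tip at (138,267), the black tab at (134,367) and the white tab at (177,443).
- **b.png:** the bottle tops are at (281,300) and (466,308), and the pin runs from (420,45) to (421,118).

```bash
python3 - <<'E'
from h import *
c=dict(np.load("top0.npz")); s=dict(np.load("scene0.npz"))
T=lambda u,v:(128+u/4.6-.4,110+v/4.6-.4); S=lambda u,v:(130+u/5-.4,140+v/5-.4)
L=onz(c,*T(162,340),.018);R=onz(c,*T(517,344),.018); m=(L+R)/2; yd=(L-R)/np.linalg.norm(L-R); xd=np.array([yd[1],-yd[0],0])
ctr=m+.03*xd; print('line',L,R,np.linalg.norm(L-R),'mid',m,'yaw',np.degrees(np.arctan2(xd[1],xd[0])),'ctr',ctr)
# scene check of line ends
print('scene line', onz(s,*S(183,431),.018), onz(s,*S(520,375),.018))
for n,a,b in (('line L',(162,340),(183,431)),('line R',(517,344),(520,375)),('clear top',(233,322),(281,298)),('brown top',(429,372),(466,306)),('pin top',(441,60),(420,45)),('white tab',(177,443),(227,478)),('knob',(42,243),(60,280)),('stage edgeR',(566,300),(565,385))):
    p,g=tri(ray(c,*T(*a)),ray(s,*S(*b))); print(n,p.round(4),'gap',round(g,4))
def ang(p):
    d=p-ctr; return np.arctan2(-d@xd,d@yd), np.hypot(d@xd,d@yd)
for n,u,z in (('needle tip',(138,267),.022),('black',(134,367),.022),('white',(177,443),.022),('knob top',(42,243),.119)):
    p=onz(c,*T(*u),z); print(n,p.round(4),ang(p))
# stoppers in both views: top pixels at z .024
for u,v in((503,254),(544,261),(510,306)): print(onz(c,u*.64,v*.64,.024).round(4))
E
```

```text
line [0.52475986 0.24243153 0.018     ] [0.51440692 0.00512226 0.018     ] 0.23753498849257376 mid [0.51958339 0.1237769  0.018     ] yaw -2.498022566000183 ctr [0.54955488 0.12246935 0.018     ]
scene line [0.52403082 0.24101795 0.018     ] [0.51347192 0.00715471 0.018     ]
line L [0.5244 0.2417 0.0181] gap 0.0015
line R [0.515  0.0058 0.0169] gap 0.0014
clear top [0.5135 0.1746 0.1089] gap 0.0035
brown top [0.4816 0.0564 0.0952] gap 0.0011
pin top [0.6386 0.0332 0.2228] gap 0.0012
white tab [0.4542 0.2303 0.0184] gap 0.0021
knob [0.5685 0.2992 0.1177] gap 0.0097
stage edgeR [ 0.548  -0.0333 -0.0142] gap 0.0137
needle tip [0.5746 0.2584 0.022 ] (np.float64(-0.13846340648410146), np.float64(0.13822114613741143))
black [0.5061 0.2598 0.022 ] (np.float64(0.350160741892101), np.float64(0.14409627950658954))
white [0.454  0.2305 0.022 ] (np.float64(0.7682147983502574), np.float64(0.14422816939318453))
knob top [0.5662 0.2939 0.119 ] (np.float64(-0.05318117306771845), np.float64(0.17227202964075172))
[ 0.5736 -0.2484  0.024 ]
[ 0.5568 -0.3277  0.024 ]
[ 0.4692 -0.256   0.024 ]
```

```bash
cat >> h.py <<'E'
def go(x,y,z,yaw=None):
    o=env.get_obs(); w=np.radians(o['tool_rot'][2]); d=np.array([x,y,z])-o['tool_pos']
    X=np.array([np.cos(w),np.sin(w),0]);Y=np.array([np.sin(w),-np.cos(w),0])
    t=None if yaw is None else round(-((yaw-o['tool_rot'][2]+180)%360-180),1)
    print('dp',np.round([d@X*100,d@Y*100,-d[2]*100],2),'twist',t,'t',o['time_s'])
E
python3 - <<'E'
from h import *
go(.40,.36,.28,180); go(.50,.125,.28,180)
E
```

```text
dp [-24.9  -17.26  -5.83] twist -20.4 t 0.15
dp [-42.48 -35.79  -5.83] twist -20.4 t 0.15
```

```bash
python3 -m jog '[{"dp":[0,0,-5.8],"twist":0,"fingers":1},{"dp":[-6,-4,-5.8],"twist":-7,"fingers":1},{"dp":[-12,-8,-5.8],"twist":-14,"fingers":1},{"dp":[-17,-12.5,-5.8],"twist":-20.4,"fingers":1},{"dp":[-22,-16.5,-5.8],"twist":-20.4,"fingers":1},{"dp":[-27,-21,-5.8],"twist":-20.4,"fingers":1},{"dp":[-32,-26,-5.8],"twist":-20.4,"fingers":1},{"dp":[-37,-31,-5.8],"twist":-20.4,"fingers":1}]'
python3 - <<'E'
from h import *
print(env.get_obs()['qpos'])
go(.50,.125,.28,180)
E
```

```text
time_s: 1.15
tool_pos: [0.4464, 0.2295, 0.2805]
tool_rot: [180.0, 0.0, 180.0]
force: [0.7, 0.7, 0.3]
grip_width: 0.087
grasp_force: 0.0
[-41.76100987  -1.32758752  11.36249763  98.91174364   0.2560836
  82.3681528   59.51969449]
dp [ -5.36 -10.44   0.05] twist -0.0 t 1.15
```

```bash
python3 -m jog '[{"dp":[-3,-5,0],"twist":0,"fingers":1},{"dp":[-5.4,-10.4,0],"twist":0,"fingers":1},{"dp":[-5.4,-10.4,0],"twist":0,"fingers":1}]'
python3 - <<'E'
from h import *
print(env.get_obs()['qpos'])
c=cam('wrist'); np.savez("wrist1.npz",**c); cv2.imwrite("pics/w1.png",cv2.resize(c['pixels'],(800,600)))
for p in ((.5135,.1746,.108),(.4816,.0564,.096),(.6386,.0332,.222)): print(proj(c,p)/.64)
E
```

```text
time_s: 1.52
tool_pos: [0.5014, 0.1214, 0.2806]
tool_rot: [-179.9, 0.0, 179.4]
force: [1.8, 0.8, 0.5]
grip_width: 0.0869
grasp_force: 0.0
[-3.50674911e+01  2.17408963e-01  1.85768835e+01  9.74144127e+01
  4.03292052e-02  8.23724310e+01  7.28807068e+01]
[487.15087665 292.75452074]
[302.64995507 242.34714645]
[229.48813572 595.47032501]
```

View pics/w1.png

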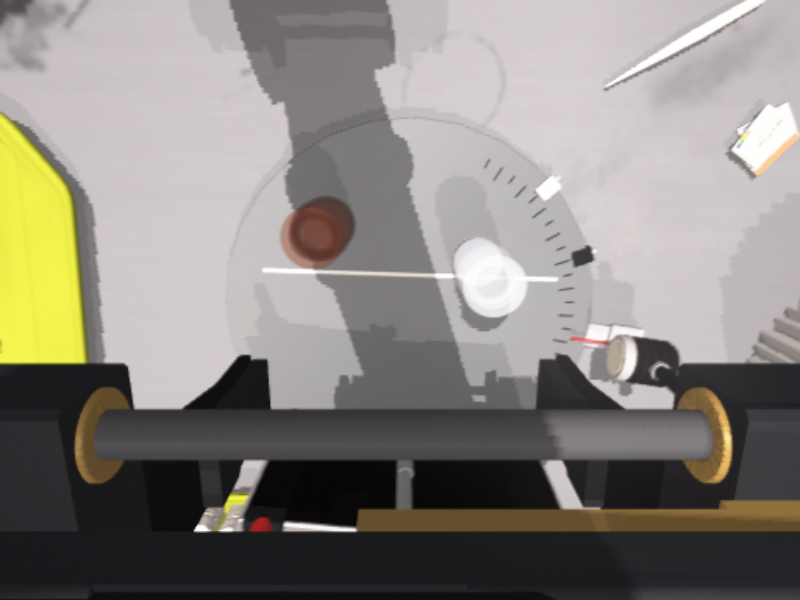

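The wrist view shows the brown top at (317,232), the clear top at (494,283) and the line from (263,270) to (557,279). The white tab is at (549,187), the black tab at (582,257), the needle from (572,339) to (605,343) and the knob at (661,372).

```bash
python3 - <<'E'
from h import *
c=dict(np.load("wrist1.npz")); t=dict(np.load("top0.npz"))
L=onz(c,263*.64,270*.64,.018);R=onz(c,557*.64,279*.64,.018);print('line ends',L,R)
for n,u,z in (('clear',(494,283),.108),('brown',(317,232),.096),('white',(549,187),.022),('black',(582,257),.022),('tip',(572,339),.022),('knobtop',(661,372),.119)):
    print(n,onz(c,u[0]*.64,u[1]*.64,z).round(4),dpt(c,u[0]*.64,u[1]*.64).round(4))
T=lambda u,v:(128+u/4.6-.4,110+v/4.6-.4)
for n,a,b in (('clear',(494,283),(233,322)),('brown',(317,232),(429,372)),('white',(549,187),(177,443))):
    p,g=tri(ray(c,b[0]*0+a[0]*.64,a[1]*.64),ray(t,*T(*b))); print(n,p.round(4),g.round(4))
c=cam('wrist'); print(env.get_obs()['tool_rot'], (np.abs(c['pixels'].astype(int)-dict(np.load('wrist1.npz'))['pixels']).mean()), -c['R'].T@c['t'])
E
```

```text
line ends [0.51546249 0.00828692 0.018     ] [0.52559024 0.24435858 0.018     ]
clear [0.5072 0.1788 0.108 ] [0.5074 0.1789 0.1072]
brown [0.475 0.066 0.096] [0.4751 0.066  0.0957]
white [0.4528 0.2326 0.022 ] [0.4529 0.233  0.0205]
black [0.5071 0.2618 0.022 ] [0.5074 0.2622 0.0207]
tip [0.5753 0.2587 0.022 ] [0.5743 0.2578 0.0248]
knobtop [0.5645 0.2861 0.119 ] [0.5777 0.3019 0.0877]
clear [0.527  0.1905 0.0388] 0.0071
brown [0.4832 0.06   0.0662] 0.0085
white [0.4518 0.2281 0.036 ] 0.0017
[ 1.79963572e+02 -3.62604290e-02  1.79878829e+02] 5.2930552164713545 [0.42748376 0.12578477 0.44272209]
```

```bash
cat >> h.py <<'E'
def cloud(c):
    h,w=c['depth'].shape; u,v=np.meshgrid(np.arange(w),np.arange(h)); z=c['depth']
    P=np.stack([(u-c['cx'])/c['fx']*z,(v-c['cy'])/c['fy']*z,z],-1)
    return (P-c['t'])@c['R'], z>0
def blob(c,x,y,r,z0,z1):
    P,ok=cloud(c); m=ok&(np.hypot(P[...,0]-x,P[...,1]-y)<r)&(P[...,2]>z0)&(P[...,2]<z1)
    q=P[m]
    if len(q)<3: return None
    k,rad=cv2.minEnclosingCircle(q[:,:2].astype(np.float32)); return np.round([*q.mean(0),*k,rad],4),len(q)
E
python3 - <<'E'
from h import *
for n in ('wrist1','top0','scene0'):
    c=dict(np.load(n+'.npz'))
    print(n,'clear',blob(c,.51,.176,.04,.1,.115),'brown',blob(c,.478,.06,.04,.088,.102))
    print('   pin',blob(c,.637,.033,.03,.19,.23),'knob',blob(c,.566,.295,.05,.08,.125))
    print('   body clear',blob(c,.51,.176,.04,.03,.07),'brown',blob(c,.478,.06,.04,.03,.06))
E
```

```text
wrist1 clear (array([0.5093, 0.178 , 0.1075, 0.51  , 0.178 , 0.0208]), 1275) brown (array([0.4785, 0.061 , 0.0957, 0.479 , 0.0607, 0.0206]), 1280)
   pin None knob (array([0.5792, 0.3013, 0.095 , 0.581 , 0.3036, 0.0054]), 167)
   body clear (array([0.4959, 0.1685, 0.0541, 0.5084, 0.1774, 0.0215]), 269) brown (array([0.4676, 0.0748, 0.0467, 0.4774, 0.0627, 0.0216]), 139)
top0 clear (array([0.5109, 0.1765, 0.1071, 0.5113, 0.1769, 0.0202]), 152) brown (array([0.4796, 0.0595, 0.0952, 0.4803, 0.0596, 0.0206]), 155)
   pin (array([0.6369, 0.0333, 0.2123, 0.6373, 0.0333, 0.0057]), 32) knob (array([0.5807, 0.3014, 0.1048, 0.5809, 0.2955, 0.0148]), 33)
   body clear (array([0.4988, 0.1669, 0.0538, 0.5097, 0.1758, 0.0214]), 62) brown (array([0.4648, 0.0527, 0.0454, 0.4797, 0.0588, 0.0221]), 32)
scene0 clear (array([0.5067, 0.1771, 0.1079, 0.5083, 0.1775, 0.0201]), 68) brown (array([0.4761, 0.0597, 0.0958, 0.4777, 0.0593, 0.0209]), 65)
   pin (array([0.6362, 0.0337, 0.2079, 0.6362, 0.0363, 0.0113]), 38) knob (array([0.578 , 0.3034, 0.1017, 0.5774, 0.3037, 0.0058]), 38)
   body clear (array([0.4945, 0.1804, 0.0497, 0.5001, 0.1793, 0.0215]), 141) brown (array([0.4634, 0.0637, 0.045 , 0.4699, 0.0611, 0.0221]), 106)
```

```bash
python3 - <<'E'
from h import *
go(.510,.1775,.049,180)
E
```

```text
dp [-1.03  5.02 23.14] twist -0.1 t 1.625
```

```bash
python3 -m jog '[{"dp":[-1,5,3],"twist":0,"fingers":1},{"dp":[-1,5,8],"twist":0,"fingers":1},{"dp":[-1,5,13],"twist":0,"fingers":1},{"dp":[-1,5,17],"twist":0,"fingers":1},{"dp":[-1,5,20],"twist":0,"fingers":1},{"dp":[-1,5,22],"twist":0,"fingers":1},{"dp":[-1,5,23.1],"twist":0,"fingers":1},{"dp":[-1,5,23.1],"twist":0,"fingers":0.8}]' 15
python3 -m jog '[{"dp":[0,0,0],"twist":0,"fingers":0.2},{"dp":[0,0,0],"twist":0,"fingers":0.2},{"dp":[0,0,0],"twist":0,"fingers":0.2},{"dp":[0,0,0],"twist":0,"fingers":0.2},{"dp":[0,0,-1],"twist":0,"fingers":0.2},{"dp":[0,0,-5],"twist":0,"fingers":0.2},{"dp":[0,0,-10],"twist":0,"fingers":0.2},{"dp":[0,0,-14],"twist":0,"fingers":0.2}]' 15
python3 - <<'E'
from h import *
print(env.get_obs()['qpos'])
go(.595,-.43,.20,180);go(.595,-.43,.037,180)
E
```

```text
time_s: 2.62
tool_pos: [0.5089, 0.1785, 0.049]
tool_rot: [-180.0, -0.1, -179.9]
force: [-0.4, 0.5, 0.6]
grip_width: 0.0827
grasp_force: 0.0
time_s: 3.62
tool_pos: [0.5102, 0.1774, 0.1922]
tool_rot: [180.0, 0.1, 179.9]
force: [-0.0, -0.4, -0.8]
grip_width: 0.0423
grasp_force: 15.0
[-37.32523277   5.812561    16.43624156 101.92839433  -1.73371057
  72.39267147  69.49288332]
dp [ -8.54 -60.73  -0.78] twist -0.1 t 3.625
dp [ -8.54 -60.73  15.52] twist -0.1 t 3.625
```

```bash
python3 -m jog '[{"dp":[0,-3,0],"twist":0,"fingers":0.2},{"dp":[0,-8,0],"twist":0,"fingers":0.2},{"dp":[0,-13,0],"twist":0,"fingers":0.2},{"dp":[0,-18,0],"twist":0,"fingers":0.2},{"dp":[0,-23,0],"twist":0,"fingers":0.2},{"dp":[-1,-28,0],"twist":0,"fingers":0.2},{"dp":[-2,-33,0],"twist":0,"fingers":0.2},{"dp":[-3,-36,0],"twist":0,"fingers":0.2}]' 15
python3 - <<'E'
from h import *
print(env.get_obs()['qpos'])
go(.595,-.43,.033,180)
E
```

```text
time_s: 4.62
tool_pos: [0.5392, -0.1859, 0.1904]
tool_rot: [-180.0, 0.0, 179.8]
force: [0.8, 1.0, -1.5]
grip_width: 0.0424
grasp_force: 15.0
[-14.39288928  10.59962605  34.73145606  98.50773677  -6.26933912
  72.78744228 111.50674271]
dp [ -5.68 -24.39  15.74] twist -0.2 t 4.625
```

```bash
python3 -m jog '[{"dp":[-1,-4,0],"twist":5,"fingers":0.2},{"dp":[-2,-9,0],"twist":11,"fingers":0.2},{"dp":[-4,-14,0],"twist":17,"fingers":0.2},{"dp":[-5,-19,0],"twist":24,"fingers":0.2},{"dp":[-5.7,-23,0],"twist":30,"fingers":0.2},{"dp":[-5.7,-24.4,0],"twist":30,"fingers":0.2},{"dp":[-5.7,-24.4,0],"twist":30,"fingers":0.2},{"dp":[-5.7,-24.4,0],"twist":30,"fingers":0.2}]' 15
python3 - <<'E'
from h import *
print(env.get_obs()['qpos'])
go(.595,-.43,.0335)
c=cam('wrist'); np.savez("wrist2.npz",**c); cv2.imwrite("pics/w2.png",cv2.resize(c['pixels'],(800,600)))
t=cam('top');np.savez("top2.npz",**t)
for n,c in (('w',c),('t',t)):
    for p in ((.5736,-.2484),(.5568,-.3277),(.4692,-.256)): print(n,blob(c,*p,.03,.015,.032))
    print(n,'drop',blob(c,.467,-.44,.04,.03,.11), 'rim',)
E
```

```text
time_s: 5.62
tool_pos: [0.5972, -0.4245, 0.1898]
tool_rot: [179.9, -0.0, 150.1]
force: [-0.5, 1.0, -0.8]
grip_width: 0.0423
grasp_force: 15.0
[  7.02915489  34.08445144  41.47955296  73.07442249 -22.2038765
  80.80467453 107.0953539 ]
dp [-0.09 -0.59 15.63] twist None t 5.625
w (array([ 0.576 , -0.2507,  0.0232,  0.5765, -0.2494,  0.0124]), 700)
w (array([ 0.5583, -0.3314,  0.0236,  0.5585, -0.3309,  0.0123]), 611)
w None
w drop (array([ 0.4748, -0.4482,  0.0677,  0.4705, -0.453 ,  0.0215]), 2561) rim
t (array([ 0.5775, -0.2486,  0.0235,  0.5767, -0.2493,  0.0125]), 48)
t None
t None
t drop (array([ 0.4672, -0.4484,  0.0633,  0.4707, -0.4539,  0.0216]), 201) rim
```

View pics/w2.png

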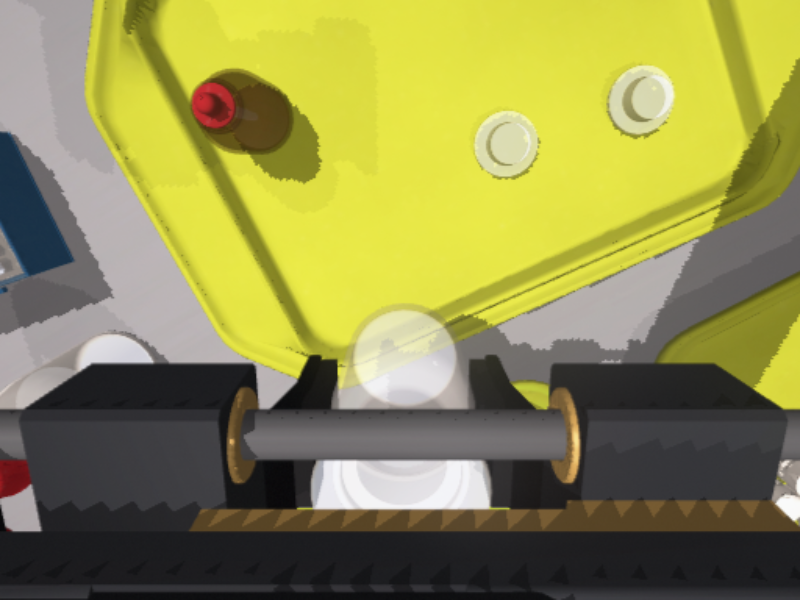

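The wrist view shows the dropper bottle at (240,110), with stoppers at (507,143) and (642,98). The tray floor's edges run from (150,30) to (315,350) to (720,190). The clear bottle is held near that corner.

```bash
python3 - <<'E'
from h import *
c=dict(np.load("wrist2.npz"))
for p in ((150,30),(310,345),(600,225),(740,165)): print(p,onz(c,p[0]*.64,p[1]*.64,.002).round(4), dpt(c,p[0]*.64,p[1]*.64).round(4))
go(.585,-.422,.0335)
E
```

```text
(150, 30) [ 0.3975 -0.4816  0.002 ] [ 0.3996 -0.4802  0.0075]
(310, 345) [ 0.6106 -0.5059  0.002 ] [ 0.6087 -0.503   0.0107]
(600, 225) [ 0.6349 -0.2994  0.002 ] [ 0.6352 -0.2992  0.0012]
(740, 165) [ 0.6445 -0.2076  0.002 ] [ 0.6437 -0.2089  0.0045]
dp [ 1.19 -0.4  15.65] twist None t 5.725
```

```bash
python3 -m jog '[{"dp":[1.2,-0.4,4],"twist":0,"fingers":0.2},{"dp":[1.2,-0.4,9],"twist":0,"fingers":0.2},{"dp":[1.2,-0.4,12],"twist":0,"fingers":0.2},{"dp":[1.2,-0.4,14],"twist":0,"fingers":0.2},{"dp":[1.2,-0.4,15],"twist":0,"fingers":0.2},{"dp":[1.2,-0.4,15.5],"twist":0,"fingers":0.2},{"dp":[1.2,-0.4,15.6],"twist":0,"fingers":0.2},{"dp":[1.2,-0.4,15.6],"twist":0,"fingers":0.2}]' 15
python3 -m jog '[{"dp":[0,0,0],"twist":0,"fingers":0.65},{"dp":[0,0,0],"twist":0,"fingers":0.65},{"dp":[0,0,0],"twist":0,"fingers":0.65},{"dp":[0,0,-3],"twist":0,"fingers":0.65},{"dp":[0,0,-8],"twist":0,"fingers":0.65},{"dp":[0,0,-14],"twist":0,"fingers":0.8},{"dp":[0,0,-17],"twist":0,"fingers":1},{"dp":[0,0,-17],"twist":0,"fingers":1}]' 15
python3 - <<'E'
from h import *
c=cam('top'); print(blob(c,.585,-.422,.05,.07,.105),blob(c,.479,.06,.04,.088,.102))
c=cam('wrist'); print(blob(c,.585,-.422,.05,.07,.105))
go(.479,.06,.20,180)
E
```

```text
time_s: 6.72
tool_pos: [0.5848, -0.4245, 0.0348]
tool_rot: [180.0, 0.1, 150.0]
force: [0.7, -0.0, 1.6]
grip_width: 0.0419
grasp_force: 15.0
time_s: 7.72
tool_pos: [0.5849, -0.4255, 0.2071]
tool_rot: [-180.0, 0.3, 149.9]
force: [0.5, -0.0, -0.1]
grip_width: 0.0788
grasp_force: 0.0
None (array([0.4797, 0.0597, 0.0947, 0.48  , 0.0601, 0.0209]), 156)
(array([ 0.5843, -0.4245,  0.0919,  0.585 , -0.4251,  0.0208]), 1863)
dp [33.29 36.63  0.28] twist -30.0 t 7.825
```

Clear bottle is standing in the tray. Now the brown one.

```bash
python3 -m jog '[{"dp":[3,3.5,0],"twist":0,"fingers":1},{"dp":[7,8,0],"twist":-4,"fingers":1},{"dp":[11,12.5,0],"twist":-8,"fingers":1},{"dp":[15,17,0],"twist":-12,"fingers":1},{"dp":[19,21,0],"twist":-16,"fingers":1},{"dp":[23,25,0],"twist":-20,"fingers":1},{"dp":[27,29.5,0],"twist":-25,"fingers":1},{"dp":[31,34,0],"twist":-30,"fingers":1}]'
python3 - <<'E'
from h import *
go(.4795,.0602,.047,180)
E
```

```text
time_s: 8.82
tool_pos: [0.484, 0.0275, 0.2019]
tool_rot: [-180.0, -0.1, -179.8]
force: [0.5, 0.6, 0.2]
grip_width: 0.0872
grasp_force: 0.0
dp [ 0.45  3.27 15.49] twist 0.2 t 8.825
```

```bash
python3 -m jog '[{"dp":[0.4,3.2,0],"twist":0,"fingers":1},{"dp":[0.4,3.2,3],"twist":0,"fingers":1},{"dp":[0.4,3.2,7],"twist":0,"fingers":1},{"dp":[0.4,3.2,11],"twist":0,"fingers":1},{"dp":[0.4,3.2,14],"twist":0,"fingers":1},{"dp":[0.4,3.2,15.4],"twist":0,"fingers":1},{"dp":[0.4,3.2,15.4],"twist":0,"fingers":1},{"dp":[0.4,3.2,15.4],"twist":0,"fingers":0.8}]' 15
python3 -m jog '[{"dp":[0,0,0],"twist":0,"fingers":0.2},{"dp":[0,0,0],"twist":0,"fingers":0.2},{"dp":[0,0,0],"twist":0,"fingers":0.2},{"dp":[0,0,0],"twist":0,"fingers":0.2},{"dp":[0,0,-1],"twist":0,"fingers":0.2},{"dp":[0,0,-5],"twist":0,"fingers":0.2},{"dp":[0,0,-10],"twist":0,"fingers":0.2},{"dp":[0,0,-14],"twist":0,"fingers":0.2}]' 15
python3 - <<'E'
from h import *
go(.535,-.35,.19,150)
E
```

```text
time_s: 9.82
tool_pos: [0.4827, 0.0577, 0.0504]
tool_rot: [180.0, 0.1, 180.0]
force: [-0.9, 0.8, 0.1]
grip_width: 0.0826
grasp_force: 0.0
time_s: 10.82
tool_pos: [0.4822, 0.0572, 0.192]
tool_rot: [180.0, 0.1, 179.9]
force: [-0.2, 0.4, -0.2]
grip_width: 0.0427
grasp_force: 15.0
dp [ -5.33 -40.71   0.2 ] twist 29.9 t 10.825
```

```bash
python3 -m jog '[{"dp":[0,-3,0],"twist":0,"fingers":0.2},{"dp":[0,-8,0],"twist":4,"fingers":0.2},{"dp":[0,-14,0],"twist":8,"fingers":0.2},{"dp":[0,-20,0],"twist":12,"fingers":0.2},{"dp":[1,-26,0],"twist":17,"fingers":0.2},{"dp":[2,-32,0],"twist":22,"fingers":0.2},{"dp":[4,-38,0],"twist":27,"fingers":0.2},{"dp":[5,-43,0],"twist":30,"fingers":0.2}]' 15
python3 - <<'E'
from h import *
print(env.get_obs()['qpos'])
go(.43,-.385,.034,150)
E
```

```text
time_s: 11.82
tool_pos: [0.43, -0.3749, 0.1903]
tool_rot: [180.0, 0.0, 149.8]
force: [1.4, 0.1, -1.0]
grip_width: 0.0432
grasp_force: 15.0
[ -7.07737657  13.25505426  52.599014    98.88457099 -10.99332109
  73.23307901 107.73104662]
dp [-0.51 -0.87 15.63] twist -0.2 t 11.825
```

```bash
python3 -m jog '[{"dp":[0,0,2],"twist":0,"fingers":0.2},{"dp":[0,-0.2,7],"twist":0,"fingers":0.2},{"dp":[0,-0.2,11],"twist":0,"fingers":0.2},{"dp":[0,-0.2,13.5],"twist":0,"fingers":0.2},{"dp":[0,-0.2,15],"twist":0,"fingers":0.2},{"dp":[0,-0.2,15.5],"twist":0,"fingers":0.2},{"dp":[0,-0.2,15.7],"twist":0,"fingers":0.2},{"dp":[0,-0.2,15.7],"twist":0,"fingers":0.2}]' 15
python3 -m jog '[{"dp":[0,0,0],"twist":0,"fingers":0.65},{"dp":[0,0,0],"twist":0,"fingers":0.65},{"dp":[0,0,0],"twist":0,"fingers":0.65},{"dp":[0,0,-3],"twist":0,"fingers":0.65},{"dp":[0,0,-8],"twist":0,"fingers":0.65},{"dp":[0,0,-14],"twist":0,"fingers":0.8},{"dp":[0,0,-20],"twist":0,"fingers":1},{"dp":[0,0,-20],"twist":0,"fingers":1}]' 15
python3 - <<'E'
from h import *
c=cam('wrist'); print(blob(c,.43,-.38,.05,.06,.105))
cv2.imwrite("pics/w3.png",cv2.resize(c['pixels'],(800,600)))
for p in ((.5765,-.2494),(.5585,-.331),(.4692,-.256)): print(blob(c,*p,.03,.015,.032))
go(.637,.033,.26,180)
E
```

```text
time_s: 12.82
tool_pos: [0.4314, -0.3736, 0.0344]
tool_rot: [179.9, 0.0, 150.0]
force: [-2.8, 4.1, 7.0]
grip_width: 0.0431
grasp_force: 15.0
time_s: 13.82
tool_pos: [0.4326, -0.3767, 0.2376]
tool_rot: [180.0, 0.5, 149.9]
force: [0.3, -0.3, -1.0]
grip_width: 0.0787
grasp_force: 0.0
(array([ 0.4278, -0.3723,  0.08  ,  0.4282, -0.3725,  0.0206]), 1435)
(array([ 0.5743, -0.2502,  0.0229,  0.5756, -0.2492,  0.0127]), 401)
(array([ 0.5485, -0.3318,  0.0181,  0.5527, -0.3339,  0.0105]), 37)
(array([ 0.4699, -0.2575,  0.0233,  0.471 , -0.2571,  0.0124]), 442)
dp [ 2.66 45.63 -2.52] twist -30.0 t 13.875
```

View pics/w3.png

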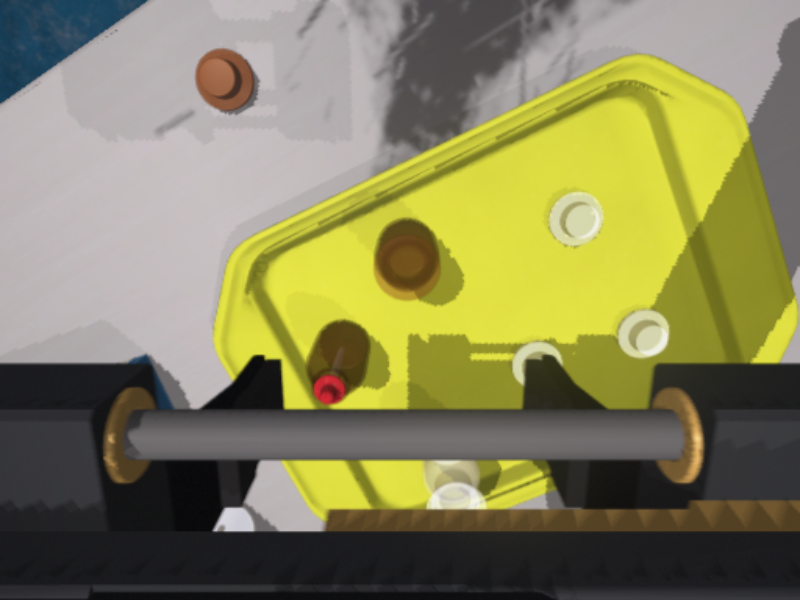

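The picture shows the brown bottle (407,255), the dropper (335,360) and the clear bottle (455,485) all upright in the tray. Only three stoppers are there: (575,218), (643,333) and (538,365). Leaf next.

```bash
python3 -m jog '[{"dp":[0,4,-2],"twist":4,"fingers":1},{"dp":[0.5,9,-3],"twist":8,"fingers":1},{"dp":[1,14,-3.3],"twist":12,"fingers":1},{"dp":[1.5,19,-3.3],"twist":16,"fingers":1},{"dp":[2,24,-3.3],"twist":20,"fingers":1},{"dp":[2.5,29,-3.3],"twist":24,"fingers":0.6},{"dp":[2.5,34,-3.3],"twist":28,"fingers":0.6},{"dp":[2.5,38,-3.3],"twist":30,"fingers":0.6}]'
python3 - <<'E'
from h import *
print(env.get_obs()['qpos'])
c=cam('wrist'); print(blob(c,.637,.033,.03,.19,.23))
c=cam('top'); print(blob(c,.637,.033,.03,.19,.23))
go(.637,.033,.27,120)
E
```

```text
time_s: 14.88
tool_pos: [0.5991, -0.0301, 0.2634]
tool_rot: [-179.9, -0.1, 120.0]
force: [0.5, -0.7, 0.3]
grip_width: 0.0646
grasp_force: 0.0
[-35.87630815  13.68689439  43.4409828   88.3424713   -9.44804981
  81.91703648  38.09250305]
(array([0.6359, 0.0352, 0.2144, 0.6382, 0.0348, 0.006 ]), 564)
None
dp [ 3.21  6.17 -0.75] twist 0.4 t 14.975
```

```bash
python3 -m jog '[{"dp":[1.6,3,-0.5],"twist":0,"fingers":0.6},{"dp":[3.2,6.2,-0.5],"twist":0,"fingers":0.6},{"dp":[3.2,6.2,-0.5],"twist":0,"fingers":0.6},{"dp":[3.2,6.2,-0.5],"twist":0,"fingers":0.6}]'
python3 - <<'E'
from h import *
go(.6375,.034,.187,120)
E
```

```text
time_s: 15.48
tool_pos: [0.6361, 0.0243, 0.2693]
tool_rot: [-179.8, 0.0, 119.9]
force: [0.1, -1.1, 0.0]
grip_width: 0.0523
grasp_force: 0.0
dp [0.77 0.6  8.23] twist -0.1 t 15.475
```

```bash
python3 -m jog '[{"dp":[0.8,0.6,0],"twist":0,"fingers":0.6},{"dp":[0.8,0.6,0],"twist":0,"fingers":0.6},{"dp":[0.8,0.6,3],"twist":0,"fingers":0.6},{"dp":[0.8,0.6,6],"twist":0,"fingers":0.6},{"dp":[0.8,0.6,8.2],"twist":0,"fingers":0.6},{"dp":[0.8,0.6,8.2],"twist":0,"fingers":0.6},{"dp":[0.8,0.6,8.2],"twist":0,"fingers":0.4}]'
python3 -m jog '[{"dp":[0,0,0],"twist":0,"fingers":0.0},{"dp":[0,0,0],"twist":0,"fingers":0.0},{"dp":[0,0,0],"twist":0,"fingers":0.0},{"dp":[0,0,0],"twist":0,"fingers":0.0},{"dp":[0,0,0],"twist":0,"fingers":0.0}]' 15
python3 - <<'E'
from h import *
o=env.get_obs();p=o['tool_pos'][:2];print(o['tool_rot'],o['qpos'])
xd=np.array([.9990,-.0436]);yd=np.array([.0436,.999])
d=lambda a:.085*(-np.cos(a)*xd-np.sin(a)*yd)
h=p-d(1.5);print('hinge',h)
w=np.radians(o['tool_rot'][2]);X=np.array([np.cos(w),np.sin(w)]);Y=np.array([np.sin(w),-np.cos(w)])
for a in np.arange(1.25,-1.51,-.25): q=h+d(a)-p;print(round(a,2),np.round([q@X*100,q@Y*100],1))
E
```

```text
time_s: 16.35
tool_pos: [0.6387, 0.0356, 0.1898]
tool_rot: [179.9, 0.0, 120.0]
force: [-0.2, -0.7, 0.4]
grip_width: 0.0481
grasp_force: 0.0
time_s: 16.98
tool_pos: [0.6386, 0.0361, 0.1888]
tool_rot: [179.9, 0.0, 120.0]
force: [1.8, 0.5, 0.2]
grip_width: 0.0115
grasp_force: 15.0
[1.79927579e+02 2.66410566e-02 1.19976062e+02] [-37.28107738  21.21834257  40.62333439  88.76639395 -14.12363748
  75.17736069  35.00762492]
hinge [0.64835279 0.12053697]
1.25 [ 1.5 -1.5]
1.0 [ 3.3 -2.7]
0.75 [ 5.3 -3.3]
0.5 [ 7.4 -3.4]
0.25 [ 9.5 -3. ]
0.0 [11.4 -2.1]
-0.25 [13.  -0.8]
-0.5 [14.3  1. ]
-0.75 [15.1  2.9]
-1.0 [15.3  5. ]
-1.25 [15.1  7.1]
-1.5 [14.3  9.1]
```

```bash
python3 -m jog '[{"dp":[0.7,-0.8,0],"twist":0,"fingers":0},{"dp":[1.5,-1.5,0],"twist":0,"fingers":0},{"dp":[2.4,-2.1,0],"twist":0,"fingers":0},{"dp":[3.3,-2.7,0],"twist":0,"fingers":0},{"dp":[4.3,-3.0,0],"twist":0,"fingers":0},{"dp":[5.3,-3.3,0],"twist":0,"fingers":0},{"dp":[6.3,-3.4,0],"twist":0,"fingers":0},{"dp":[7.4,-3.4,0],"twist":0,"fingers":0}]'
python3 - <<'E'
from h import *
c=cam('wrist'); print(blob(c,.57,.09,.06,.19,.23))
o=env.get_obs();p=o['tool_pos'][:2];print(o['force'],o['tool_rot'])
xd=np.array([.9990,-.0436]);yd=np.array([.0436,.999])
d=lambda a:.085*(-np.cos(a)*xd-np.sin(a)*yd)
for h in (np.array([.6484,.1195]),):
  w=np.radians(o['tool_rot'][2]);X=np.array([np.cos(w),np.sin(w)]);Y=np.array([np.sin(w),-np.cos(w)])
  print(np.linalg.norm(p-h),np.arccos((p-h)@-xd/np.linalg.norm(p-h)))
  for a in np.arange(.5,-1.51,-.25): q=h+d(a)-p;print(round(a,2),np.round([q@X*100,q@Y*100],1))
E
```

```text
time_s: 17.98
tool_pos: [0.5721, 0.0833, 0.1886]
tool_rot: [179.9, 0.1, 120.0]
force: [8.7, 0.4, -5.4]
grip_width: 0.0117
grasp_force: 15.0
(array([0.5667, 0.0911, 0.208 , 0.5662, 0.0918, 0.0157]), 2018)
[ 5.82514665 -0.13649446 -2.03343459] [ 1.79922665e+02 -1.01489015e-02  1.20068881e+02]
0.08434561056608972 0.4620503575962667
0.5 [-0.3 -0.1]
0.25 [1.8 0.3]
0.0 [3.7 1.2]
-0.25 [5.3 2.6]
-0.5 [6.6 4.3]
-0.75 [7.3 6.3]
-1.0 [7.6 8.4]
-1.25 [ 7.3 10.5]
-1.5 [ 6.6 12.4]
```

```bash
python3 -m jog '[{"dp":[0.9,0.1,0],"twist":0,"fingers":0},{"dp":[1.8,0.3,0],"twist":0,"fingers":0},{"dp":[2.8,0.7,0],"twist":0,"fingers":0},{"dp":[3.7,1.2,0],"twist":0,"fingers":0},{"dp":[4.5,1.8,0],"twist":0,"fingers":0},{"dp":[5.3,2.6,0],"twist":0,"fingers":0},{"dp":[6.0,3.4,0],"twist":0,"fingers":0},{"dp":[6.6,4.3,0],"twist":0,"fingers":0}]'
python3 -m jog '[{"dp":[0.4,1.0,0],"twist":0,"fingers":0},{"dp":[0.7,2.0,0],"twist":0,"fingers":0},{"dp":[0.9,3.0,0],"twist":0,"fingers":0},{"dp":[1.0,4.1,0],"twist":0,"fingers":0},{"dp":[0.9,5.2,0],"twist":0,"fingers":0},{"dp":[0.7,6.2,0],"twist":0,"fingers":0},{"dp":[0.5,7.2,0],"twist":0,"fingers":0},{"dp":[0.5,7.2,0],"twist":0,"fingers":0}]'
python3 -m jog '[{"dp":[0,0,0],"twist":0,"fingers":0.45},{"dp":[0,0,0],"twist":0,"fingers":0.45},{"dp":[0,0,0],"twist":0,"fingers":0.45},{"dp":[0,0,0],"twist":0,"fingers":0.45},{"dp":[0,0,-3],"twist":0,"fingers":0.45},{"dp":[0,0,-7],"twist":0,"fingers":0.45},{"dp":[0,0,-10],"twist":0,"fingers":0.45},{"dp":[0,0,-10],"twist":0,"fingers":0.45}]'
python3 - <<'E'
from h import *
t=cam('top'); print(blob(t,.646,.2027,.05,.19,.23))
c=cam('wrist');print(blob(c,.646,.2027,.05,.19,.23)); print('knob',blob(c,.5795,.3032,.03,.085,.125),blob(t,.5795,.3032,.03,.085,.125))
cv2.imwrite("pics/t4.png",cv2.resize(t['pixels'][90:240,110:270],(800,750))[:600])
go(.5795,.3032,.15,150)
E
```

```text
time_s: 19.02
tool_pos: [0.5752, 0.1631, 0.1885]
tool_rot: [-179.9, -0.1, 120.0]
force: [0.6, -0.1, 0.8]
grip_width: 0.0115
grasp_force: 15.0
time_s: 20.02
tool_pos: [0.637, 0.2012, 0.1885]
tool_rot: [180.0, 0.1, 119.9]
force: [1.5, 0.5, 0.5]
grip_width: 0.0114
grasp_force: 15.0
time_s: 21.02
tool_pos: [0.6367, 0.2022, 0.2914]
tool_rot: [179.8, 0.0, 120.0]
force: [-0.2, 0.2, 0.1]
grip_width: 0.039
grasp_force: 0.0
None
(array([0.6443, 0.2066, 0.2145, 0.6457, 0.2049, 0.0061]), 380)
knob (array([0.5819, 0.3042, 0.114 , 0.5823, 0.3044, 0.0052]), 161) None
dp [11.55  0.22 13.79] twist -30.0 t 21.125
```

View pics/t4.png

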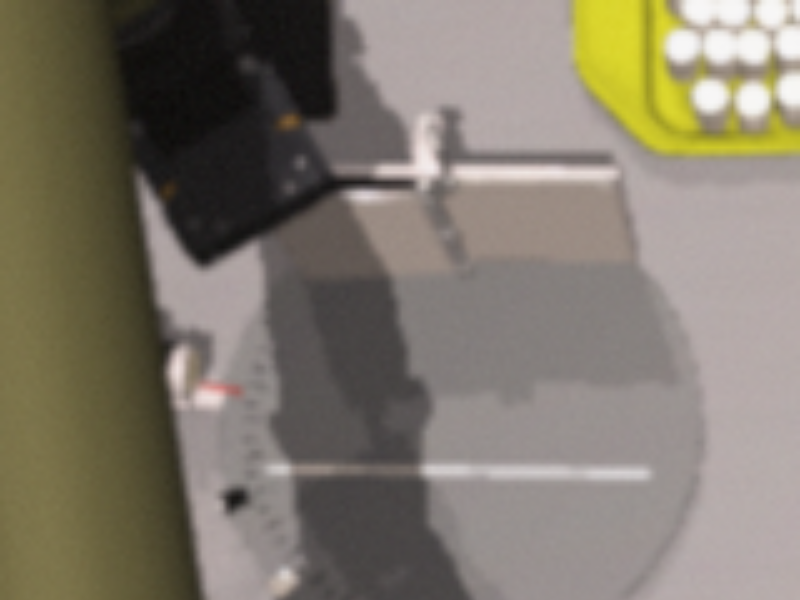

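The crop shows the leaf over on the left and the background white. The lamp and needle (220,388) have not moved.

```bash
python3 - <<'E'
from h import *
for n in ('top0','scene0','wrist1'):
    P,ok=cloud(dict(np.load(n+'.npz'))); q=P[ok&(P[...,2]>.125)&(P[...,2]<.4)&(P[...,1]>.31)&(P[...,1]<.6)&(P[...,0]>.45)&(P[...,0]<.8)]
    if len(q):
        b=np.floor(q[:,:2]/.03).astype(int); u,i,k=np.unique(b,axis=0,return_inverse=True,return_counts=True)
        print(n,len(q),q.min(0),q.max(0)); print([(tuple((a*.03+.015).round(3)),int(m)) for a,m in zip(u,k) if m>2 and a[1]*.03<.45])
go(.581,.304,.22,160)
E
```

```text
top0 1550 [0.53139131 0.40755188 0.12502985] [0.70691513 0.59007479 0.1754371 ]
[((np.float64(0.525), np.float64(0.465)), 17), ((np.float64(0.555), np.float64(0.435)), 62), ((np.float64(0.555), np.float64(0.465)), 114), ((np.float64(0.585), np.float64(0.405)), 5), ((np.float64(0.585), np.float64(0.435)), 110), ((np.float64(0.615), np.float64(0.405)), 65), ((np.float64(0.615), np.float64(0.435)), 30), ((np.float64(0.645), np.float64(0.405)), 49), ((np.float64(0.645), np.float64(0.435)), 43), ((np.float64(0.675), np.float64(0.435)), 73), ((np.float64(0.675), np.float64(0.465)), 14), ((np.float64(0.705), np.float64(0.435)), 4), ((np.float64(0.705), np.float64(0.465)), 58)]
scene0 1099 [0.52768504 0.40840712 0.12504432] [0.71345732 0.57205647 0.173358  ]
[((np.float64(0.525), np.float64(0.465)), 21), ((np.float64(0.555), np.float64(0.435)), 79), ((np.float64(0.555), np.float64(0.465)), 122), ((np.float64(0.585), np.float64(0.405)), 16), ((np.float64(0.585), np.float64(0.435)), 67), ((np.float64(0.615), np.float64(0.405)), 33), ((np.float64(0.615), np.float64(0.435)), 6), ((np.float64(0.645), np.float64(0.405)), 7), ((np.float64(0.645), np.float64(0.435)), 43), ((np.float64(0.675), np.float64(0.435)), 66), ((np.float64(0.675), np.float64(0.465)), 84), ((np.float64(0.705), np.float64(0.465)), 49)]
dp [11.54  0.39  6.79] twist -40.0 t 21.125
```

```bash
python3 -m jog '[{"dp":[4,0.1,0],"twist":0,"fingers":0.45},{"dp":[8,0.2,2],"twist":0,"fingers":0.45},{"dp":[11.5,0.4,6],"twist":0,"fingers":0.45},{"dp":[11.5,0.4,10],"twist":0,"fingers":0.45},{"dp":[11.5,0.4,13],"twist":0,"fingers":0.45},{"dp":[11.5,0.4,13],"twist":0,"fingers":0.45}]'
python3 - <<'E'
from h import *
c=cam('wrist');print('knob',blob(c,.5795,.3032,.03,.085,.125))
go(.581,.304,.086,120)
E
```

```text
time_s: 21.88
tool_pos: [0.5789, 0.3026, 0.1543]
tool_rot: [-179.5, 0.0, 120.0]
force: [0.3, 0.3, 0.1]
grip_width: 0.0394
grasp_force: 0.0
knob (array([0.5799, 0.3076, 0.1105, 0.5813, 0.3056, 0.0055]), 460)
dp [0.06 0.09 7.08] twist -0.0 t 21.925
```

```bash
python3 -m jog '[{"dp":[0.1,0,3],"twist":0,"fingers":0.45},{"dp":[0.1,0,5.5],"twist":0,"fingers":0.45},{"dp":[0.1,0,7],"twist":0,"fingers":0.45},{"dp":[0.1,0,7],"twist":0,"fingers":0},{"dp":[0.1,0,7],"twist":0,"fingers":0},{"dp":[0.1,0,7],"twist":0,"fingers":0},{"dp":[0.1,0,7],"twist":0,"fingers":0}]' 12
python3 - <<'E'
from h import *
o=env.get_obs();p=o['tool_pos'][:2]
yd=np.array([.0441,.999]);xd=np.array([.999,-.0441]);ctr=np.array([.5496,.1234])
e=p-ctr;a0=np.arctan2(-e@xd,e@yd);r=np.hypot(*e);print(p,a0,r,o['qpos'])
w=np.radians(o['tool_rot'][2]);X=np.array([np.cos(w),np.sin(w)]);Y=np.array([np.sin(w),-np.cos(w)])
for a in np.linspace(a0,.775,13)[1:]: q=ctr+.184*(np.cos(a)*yd-np.sin(a)*xd)-p;print(round(a,3),np.round([q@X*100,q@Y*100],1))
E
```

```text
time_s: 22.8
tool_pos: [0.5821, 0.305, 0.0896]
tool_rot: [179.9, -0.0, 120.0]
force: [-0.3, -0.1, 2.6]
grip_width: 0.0106
grasp_force: 12.0
[0.5821457  0.30504307] -0.1331771522438577 0.18453570973333114 [-54.89556932  26.83206152  32.53324469  92.00925775 -15.49752859
  65.56675897  11.23098217]
-0.057 [ 0.8 -1.1]
0.018 [ 1.6 -2.3]
0.094 [ 2.3 -3.5]
0.17 [ 2.9 -4.8]
0.245 [ 3.3 -6.1]
0.321 [ 3.7 -7.4]
0.397 [ 4.  -8.8]
0.472 [  4.2 -10.1]
0.548 [  4.3 -11.5]
0.624 [  4.3 -12.9]
0.699 [  4.1 -14.3]
0.775 [  3.9 -15.7]
```

```bash
python3 -m jog '[{"dp":[0.8,-1.1,0],"twist":0,"fingers":0},{"dp":[1.6,-2.3,0],"twist":0,"fingers":0},{"dp":[2.3,-3.5,0],"twist":0,"fingers":0},{"dp":[2.9,-4.8,0],"twist":0,"fingers":0},{"dp":[3.3,-6.1,0],"twist":0,"fingers":0},{"dp":[3.7,-7.4,0],"twist":0,"fingers":0},{"dp":[4.0,-8.8,0],"twist":0,"fingers":0},{"dp":[4.2,-10.1,0],"twist":0,"fingers":0}]'
python3 -m jog '[{"dp":[0.1,-1.4,0],"twist":0,"fingers":0},{"dp":[0.1,-2.8,0],"twist":0,"fingers":0},{"dp":[0,-3.9,0],"twist":0,"fingers":0},{"dp":[-0.2,-5.0,0],"twist":0,"fingers":0},{"dp":[-0.3,-5.6,0],"twist":0,"fingers":0},{"dp":[-0.3,-5.6,0],"twist":0,"fingers":0},{"dp":[-0.3,-5.6,0],"twist":0,"fingers":0}]'
python3 - <<'E'
from h import *
o=env.get_obs();p=o['tool_pos'][:2]
yd=np.array([.0441,.999]);xd=np.array([.999,-.0441]);ctr=np.array([.5496,.1234])
e=p-ctr;print(p,np.arctan2(-e@xd,e@yd),np.hypot(*e),o['qpos'])
for n in ('wrist','top'):
    c=cam(n);np.savez(n+'5.npz',**c)
    x=proj(c,(.46,.225,.022)).astype(int);print(n,x)
    hsv=cv2.cvtColor(c['pixels'],cv2.COLOR_BGR2HSV);red=((hsv[...,0]<8)|(hsv[...,0]>172))&(hsv[...,1]>110)&(hsv[...,2]>60)
    P,ok=cloud(c);m=red&(np.hypot(P[...,0]-.455,P[...,1]-.23)<.04)&(P[...,2]<.05);print(m.sum(),P[m].mean(0) if m.any() else '')
c=dict(np.load('wrist5.npz'));cv2.imwrite('pics/w5.png',cv2.resize(c['pixels'],(800,600)))
E
```

```text
time_s: 23.8
tool_pos: [0.4722, 0.2905, 0.0893]
tool_rot: [179.9, -0.0, 120.0]
force: [1.7, 1.7, 7.7]
grip_width: 0.0102
grasp_force: 12.0
time_s: 24.68
tool_pos: [0.425, 0.2589, 0.0891]
tool_rot: [-179.9, -0.0, 120.0]
force: [-2.1, -0.1, 8.5]
grip_width: 0.0106
grasp_force: 12.0
[0.42500082 0.25888961] 0.7876661694316622 0.18407169724923608 [-66.0824852    6.71391171  33.72384453 114.52928139  -4.30944214
  60.0209168   -0.42269022]
wrist [277 269]
0 
top [167 203]
0
```

View pics/w5.png

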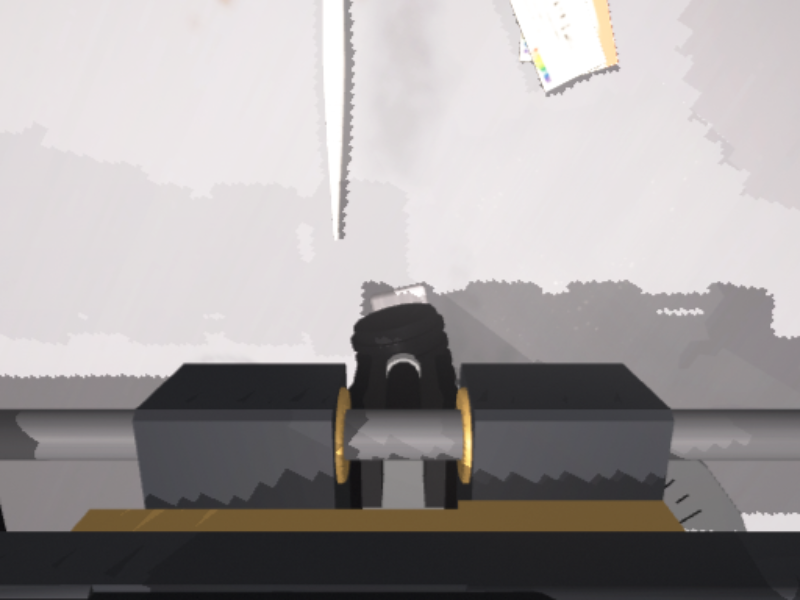

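```bash
python3 -m jog '[{"dp":[0,0,0],"twist":0,"fingers":0.3},{"dp":[0,0,0],"twist":0,"fingers":0.45},{"dp":[0,0,0],"twist":0,"fingers":0.45},{"dp":[0,0,-4],"twist":0,"fingers":0.45},{"dp":[0,0,-9],"twist":0,"fingers":0.45},{"dp":[-4,1,-13],"twist":0,"fingers":0.45},{"dp":[-8,2,-13],"twist":0,"fingers":0.45},{"dp":[-9.5,2,-13],"twist":0,"fingers":0.45}]'
python3 -m jog '[{"dp":[0,0,0],"twist":0,"fingers":0.45},{"dp":[0,0,0],"twist":0,"fingers":0.45}]'
cat > needle.py <<'E'
from h import *
import sys
c=cam('wrist')
hsv=cv2.cvtColor(c['pixels'],cv2.COLOR_BGR2HSV);red=((hsv[...,0]<8)|(hsv[...,0]>172))&(hsv[...,1]>90)&(hsv[...,2]>60)
P,ok=cloud(c);h,w=red.shape
u,v=np.meshgrid(np.arange(w),np.arange(h))
def pl(z):
    o=-c['R'].T@c['t'];d=np.stack([(u-c['cx'])/c['fx'],(v-c['cy'])/c['fy'],np.ones_like(u,float)],-1)@c['R']
    return o+d*((z-o[2])/d[...,2])[...,None]
Q=pl(.022)
yd=np.array([.0441,.999]);xd=np.array([.999,-.0441])
# centre from line as seen in this same view if possible
ctr=np.array([.5496,.1234])
D=Q[...,:2]-ctr; A=np.arctan2(-D@xd,D@yd); r=np.hypot(D[...,0],D[...,1])
m=red&(r>.10)&(r<.18)&(A>.4)&(A<1.1)
print('red',m.sum()); 
if m.any(): print('needle ang',A[m].mean(),'r',r[m].min(),r[m].max()); a=np.polyfit(r[m],A[m],1); print('ang@140',np.polyval(a,.14),'slope',a)
wh=(c['pixels'].min(-1)>int(sys.argv[1]))&(r>.135)&(r<.156)&(abs(A-.775)<.16)
n,l,st,ce=cv2.connectedComponentsWithStats(wh.astype('uint8'))
for i in range(1,n):
    if st[i,4]>8: k=l==i; R=cv2.minAreaRect(np.argwhere(k)[:,::-1].astype(np.float32)); print('white',st[i],'ang',A[k].mean(),'mid',(A[k].min()+A[k].max())/2,'r',r[k].min(),r[k].max())
x=proj(c,(.455,.228,.022)).astype(int);a=c['pixels'][max(x[1]-40,0):x[1]+40,max(x[0]-50,0):x[0]+50]
cv2.imwrite(sys.argv[2],cv2.resize(a,None,fx=7,fy=7,interpolation=cv2.INTER_NEAREST));print(x,a.shape)
E
python3 needle.py 200 pics/n1.png
```

```text
time_s: 25.78
tool_pos: [0.492, 0.1849, 0.2188]
tool_rot: [180.0, 0.1, 119.7]
force: [-0.0, 0.2, -0.3]
grip_width: 0.0391
grasp_force: 0.0
time_s: 26.02
tool_pos: [0.4894, 0.1889, 0.2178]
tool_rot: [-179.9, -0.0, 120.1]
force: [-0.9, 0.5, 0.4]
grip_width: 0.039
grasp_force: 0.0
red 33
needle ang 0.79060651434195 r 0.13393269710193273 0.15624823088348921
ang@140 0.7900428851996509 slope [0.11083045 0.77452662]
white [246 106  26  22 329] ang 0.7080713149588981 mid 0.7009002006132599 r 0.1350366161736512 0.1559887700512135
white [223 108  25  26 400] ang 0.865725560346333 mid 0.8644981421676758 r 0.13500181364522762 0.1559958553397557
[248 121] (80, 100, 3)
```

View pics/n1.png

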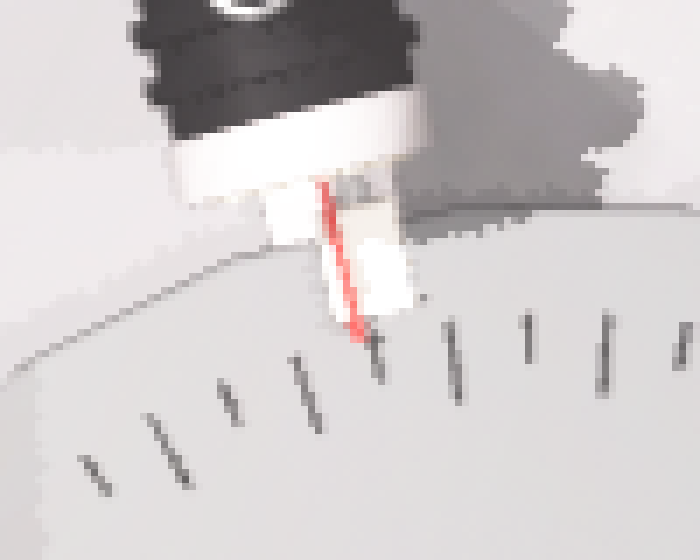

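The crop shows the red needle from (322,185) to (360,335) lying over the left part of the white tab (about 327 to 413 at row 290). It needs about 3 mm back the other way. I'll measure it by profile.

```bash
cat > prof.py <<'E'
from h import *
c=cam('wrist'); yd=np.array([.0441,.999]);xd=np.array([.999,-.0441]);ctr=np.array([.5496,.1234])
s=np.arange(.66,.9,.004)
for z in (.022,):
  for r in (.136,.138,.140,.142,.144):
    px=[proj(c,(*(ctr+r*(np.cos(a)*yd-np.sin(a)*xd)),z)) for a in s]; M=np.array(px,np.float32)
    v=cv2.remap(c['pixels'],M[:,0].reshape(1,-1),M[:,1].reshape(1,-1),cv2.INTER_LINEAR)[0].astype(int)
    b=v[:,2]; br=np.where((b>238)&(s>.66))[0]; rd=v[:,2]-v[:,0]; k=np.where(rd>35)[0]
    print(r,'bright',s[br].round(3).tolist()[:1],s[br].round(3).tolist()[-1:],'red centroid',(s*np.clip(rd-20,0,None)).sum()/max(np.clip(rd-20,0,None).sum(),1), b[::3].tolist())
E
python3 prof.py
```

```text
0.136 bright [0.788] [0.796] red centroid 0.7913884297520664 [224, 224, 224, 224, 225, 224, 226, 227, 231, 205, 203, 254, 216, 219, 226, 227, 228, 227, 227, 228]
0.138 bright [0.728] [0.812] red centroid 0.7902444444444446 [224, 224, 224, 225, 224, 213, 255, 255, 255, 255, 254, 255, 255, 229, 224, 227, 227, 227, 227, 227]
0.14 bright [0.728] [0.808] red centroid 0.789490494296578 [224, 224, 224, 225, 225, 220, 250, 255, 255, 252, 249, 255, 255, 216, 224, 226, 227, 227, 227, 227]
0.142 bright [0.728] [0.808] red centroid 0.7900550458715597 [223, 223, 224, 224, 224, 226, 255, 255, 255, 252, 249, 254, 255, 217, 222, 227, 227, 227, 227, 227]
0.144 bright [0.728] [0.808] red centroid 0.7891563981042654 [223, 223, 223, 224, 224, 215, 252, 255, 255, 254, 249, 255, 255, 218, 225, 226, 226, 227, 227, 227]
```

```bash
python3 - <<'E'
from h import *
yd=np.array([.0441,.999]);xd=np.array([.999,-.0441]);ctr=np.array([.5496,.1234])
k=lambda a:ctr+.184*(np.cos(a)*yd-np.sin(a)*xd)
print(k(.789),k(.768)); c=cam('wrist');print(blob(c,*k(.789),.03,.09,.125))
go(*k(.789),.2188,120);go(*k(.789),.089,120);go(*k(.768),.089,120)
E
```

```text
[0.42487219 0.25866692] [0.42774009 0.26125618]
(array([0.4253, 0.2583, 0.1161, 0.4253, 0.2574, 0.0052]), 228)
dp [ 9.3  -2.11 -0.06] twist 0.1 t 26.175
dp [ 9.3  -2.11 12.92] twist 0.1 t 26.175
dp [ 9.38 -1.73 12.92] twist 0.1 t 26.175
```

```bash
python3 -m jog '[{"dp":[5,-1,0],"twist":0,"fingers":0.45},{"dp":[9.3,-2.1,0],"twist":0,"fingers":0.45},{"dp":[9.3,-2.1,0],"twist":0,"fingers":0.45},{"dp":[9.3,-2.1,4],"twist":0,"fingers":0.45},{"dp":[9.3,-2.1,9],"twist":0,"fingers":0.45},{"dp":[9.3,-2.1,12.5],"twist":0,"fingers":0.45},{"dp":[9.3,-2.1,12.9],"twist":0,"fingers":0.45},{"dp":[9.3,-2.1,12.9],"twist":0,"fingers":0.2}]' 12
python3 -m jog '[{"dp":[0,0,0],"twist":0,"fingers":0},{"dp":[0,0,0],"twist":0,"fingers":0},{"dp":[0,0,0],"twist":0,"fingers":0}]' 12
python3 - <<'E'
from h import *
yd=np.array([.0441,.999]);xd=np.array([.999,-.0441]);ctr=np.array([.5496,.1234])
k=lambda a:ctr+.184*(np.cos(a)*yd-np.sin(a)*xd)
o=env.get_obs();e=o['tool_pos'][:2]-ctr;print(o['tool_pos'],np.arctan2(-e@xd,e@yd)); go(*k(.768),.089)
E
```

```text
time_s: 27.18
tool_pos: [0.4268, 0.2578, 0.0905]
tool_rot: [179.9, 0.0, 119.9]
force: [0.3, -0.1, 0.8]
grip_width: 0.0346
grasp_force: 0.0
time_s: 27.55
tool_pos: [0.4264, 0.258, 0.0904]
tool_rot: [179.9, -0.0, 120.0]
force: [-1.3, -0.6, 4.0]
grip_width: 0.0105
grasp_force: 12.0
[0.42640007 0.25799073 0.09043585] 0.7853561811337065
dp [0.22 0.28 0.14] twist None t 27.55
```

```bash
python3 -m jog '[{"dp":[0.2,0.3,0],"twist":0,"fingers":0},{"dp":[0.2,0.3,0],"twist":0,"fingers":0},{"dp":[0.2,0.3,0],"twist":0,"fingers":0},{"dp":[0.2,0.3,0],"twist":0,"fingers":0},{"dp":[0.2,0.3,0],"twist":0,"fingers":0.45},{"dp":[0.2,0.3,0],"twist":0,"fingers":0.45},{"dp":[0.2,0.3,0],"twist":0,"fingers":0.45},{"dp":[0.2,0.3,-4],"twist":0,"fingers":0.45}]'
python3 -m jog '[{"dp":[0,0,-5],"twist":0,"fingers":0.45},{"dp":[-4,1,-9],"twist":0,"fingers":0.45},{"dp":[-8,2,-9],"twist":0,"fingers":0.45},{"dp":[-9.5,2,-9],"twist":0,"fingers":0.45},{"dp":[-9.5,2,-9],"twist":0,"fingers":0.45},{"dp":[-9.5,2,-9],"twist":0,"fingers":0.45}]'
python3 prof.py
```

```text
time_s: 28.55
tool_pos: [0.4252, 0.2595, 0.1272]
tool_rot: [-179.6, 0.1, 120.0]
force: [0.2, 0.2, 1.0]
grip_width: 0.0375
grasp_force: 0.0
time_s: 29.3
tool_pos: [0.4911, 0.19, 0.2189]
tool_rot: [-179.9, -0.1, 120.1]
force: [-0.2, -0.1, 0.0]
grip_width: 0.0389
grasp_force: 0.0
0.136 bright [0.764] [0.772] red centroid 0.7664199584199586 [224, 224, 224, 225, 225, 224, 223, 169, 194, 253, 198, 177, 202, 226, 227, 227, 227, 227, 227, 227]
0.138 bright [0.728] [0.808] red centroid 0.7660925925925928 [224, 224, 225, 225, 213, 204, 255, 255, 248, 255, 255, 255, 255, 223, 226, 227, 227, 227, 227, 228]
0.14 bright [0.728] [0.812] red centroid 0.7653513513513515 [224, 224, 225, 225, 225, 223, 251, 255, 250, 254, 255, 255, 255, 229, 227, 226, 227, 227, 227, 228]
0.142 bright [0.728] [0.808] red centroid 0.7674864864864867 [224, 224, 224, 224, 224, 226, 254, 255, 252, 255, 255, 255, 255, 219, 227, 227, 227, 227, 228, 227]
0.144 bright [0.728] [0.812] red centroid 0.7655454545454546 [223, 224, 224, 224, 224, 219, 253, 255, 249, 255, 255, 255, 254, 223, 227, 227, 227, 228, 228, 228]
```

Needle is at 0.766 and the tab centre at 0.769, about 0.4 mm off. Now the stoppers.

```bash
python3 - <<'E'
from h import *
go(.54,-.38,.22,90)
E
```

```text
dp [-51.76 -24.38  -0.1 ] twist 30.1 t 29.35
```

```bash
python3 -m jog '[{"dp":[-4,-2,-1],"twist":0,"fingers":0.65},{"dp":[-9,-4.5,-1],"twist":2,"fingers":0.65},{"dp":[-14,-7,-1],"twist":5,"fingers":0.65},{"dp":[-19,-9.5,-1],"twist":9,"fingers":0.65},{"dp":[-24,-12,-1],"twist":13,"fingers":0.65},{"dp":[-29,-14.5,-1],"twist":17,"fingers":0.65},{"dp":[-34,-17,-1],"twist":21,"fingers":0.65},{"dp":[-39,-19.5,-1],"twist":25,"fingers":0.65}]'
python3 -m jog '[{"dp":[-4,-2.5,0],"twist":3,"fingers":0.65},{"dp":[-8,-4,0],"twist":5,"fingers":0.65},{"dp":[-12,-4.5,0],"twist":5,"fingers":0.65},{"dp":[-12,-4.5,0],"twist":5,"fingers":0.65},{"dp":[-12,-4.5,0],"twist":5,"fingers":0.65}]'
cat > st.py <<'E'
from h import *
c=cam('wrist');P,ok=cloud(c);z=P[...,2]
m=ok&(z>.018)&(z<.03)&(P[...,0]>.40)&(P[...,0]<.63)&(P[...,1]>-.48)&(P[...,1]<-.21)
n,l,s,ce=cv2.connectedComponentsWithStats(m.astype('uint8'))
for i in range(1,n):
    if s[i,4]>60:
        q=P[l==i];k,r=cv2.minEnclosingCircle(q[:,:2].astype(np.float32));print('obj',np.round([*k,r,*q.mean(0)],4),s[i,4])
print(env.get_obs()['tool_pos'],env.get_obs()['tool_rot'],env.get_obs()['qpos'].round(0))
E
python3 st.py
```

```text
time_s: 30.35
tool_pos: [0.5191, -0.2463, 0.2294]
tool_rot: [179.9, -0.1, 95.0]
force: [0.7, 0.3, 0.0]
grip_width: 0.0566
grasp_force: 0.0
time_s: 30.98
tool_pos: [0.4846, -0.3685, 0.2289]
tool_rot: [-180.0, -0.1, 90.1]
force: [1.5, -0.6, -0.3]
grip_width: 0.0565
grasp_force: 0.0
obj [ 0.5761 -0.2488  0.0124  0.5756 -0.2493  0.0238] 526
obj [ 0.4714 -0.2562  0.0121  0.4714 -0.2564  0.024 ] 496
obj [ 0.5585 -0.3303  0.0121  0.5579 -0.3301  0.0239] 430
obj [ 0.4339 -0.3631  0.0192  0.4381 -0.3563  0.024 ] 70
obj [ 0.5806 -0.4201  0.0205  0.5736 -0.4111  0.0239] 137
obj [ 0.4702 -0.4476  0.0208  0.4715 -0.4356  0.024 ] 132
[ 0.48492617 -0.36799388  0.22905247] [-1.79996687e+02 -1.01156670e-01  9.01279477e+01] [-15.  22.  63.  91. -20.  80.  51.]
```

```bash
python3 -m jog '[{"dp":[1.5,3,0],"twist":0,"fingers":0.65},{"dp":[3.8,6,2],"twist":0,"fingers":0.65},{"dp":[3.8,7.4,6],"twist":0,"fingers":0.65},{"dp":[3.8,7.4,11],"twist":0,"fingers":0.65},{"dp":[3.8,7.4,15],"twist":0,"fingers":0.65},{"dp":[3.8,7.4,18],"twist":0,"fingers":0.65},{"dp":[3.8,7.4,18],"twist":0,"fingers":0.65},{"dp":[3.8,7.4,18],"twist":0,"fingers":0.65}]'
python3 - <<'E'
from h import *
print(env.get_obs()['qpos']); go(.5585,-.3303,.0055,90)
E
```

```text
time_s: 32.02
tool_pos: [0.5591, -0.3315, 0.0509]
tool_rot: [179.9, 0.0, 90.1]
force: [0.2, -0.6, 0.8]
grip_width: 0.0564
grasp_force: 0.0
[-11.34859099  35.73711986  53.89989392  95.34352788 -31.37508535
  65.19860656  51.0836093 ]
dp [ 0.12 -0.06  4.54] twist 0.1 t 32.025
```

```bash
python3 -m jog '[{"dp":[0.1,0,2],"twist":0,"fingers":0.65},{"dp":[0.1,0,3.5],"twist":0,"fingers":0.65},{"dp":[0.1,0,4.5],"twist":0,"fingers":0.65},{"dp":[0.1,0,4.5],"twist":0,"fingers":0.65},{"dp":[0.1,0,4.5],"twist":0,"fingers":0.3},{"dp":[0.1,0,4.5],"twist":0,"fingers":0.3},{"dp":[0.1,0,4.5],"twist":0,"fingers":0.3},{"dp":[0.1,0,4.5],"twist":0,"fingers":0.3}]' 10
python3 -m jog '[{"dp":[0,0,-0.5],"twist":0,"fingers":0.3},{"dp":[0,0,-2],"twist":0,"fingers":0.3},{"dp":[0,0,-5],"twist":0,"fingers":0.3},{"dp":[0,0,-9],"twist":0,"fingers":0.3},{"dp":[0,0,-13],"twist":0,"fingers":0.3},{"dp":[2,-1,-16],"twist":0,"fingers":0.3},{"dp":[5,-2,-17],"twist":0,"fingers":0.3}]' 10
python3 - <<'E'
from h import *
print(env.get_obs()['qpos']); go(.5216,.1698,.12,90)
E
```

```text
time_s: 33.02
tool_pos: [0.5579, -0.3313, 0.0046]
tool_rot: [180.0, 0.0, 90.0]
force: [0.2, 0.4, -0.8]
grip_width: 0.0369
grasp_force: 10.0
time_s: 33.9
tool_pos: [0.538, -0.2831, 0.178]
tool_rot: [179.8, 0.1, 89.8]
force: [0.1, 0.3, 0.7]
grip_width: 0.037
grasp_force: 10.0
[-23.36304412  23.46422714  61.95252592  94.8673414  -21.44379097
  74.40635821  42.21078367]
dp [45.29 -1.81  5.8 ] twist -0.2 t 33.9
```

```bash
python3 -m jog '[{"dp":[5,-0.3,0],"twist":0,"fingers":0.3},{"dp":[10.5,-0.6,0],"twist":0,"fingers":0.3},{"dp":[16,-1,0],"twist":0,"fingers":0.3},{"dp":[21.5,-1.3,0],"twist":0,"fingers":0.3},{"dp":[27,-1.6,0],"twist":0,"fingers":0.3},{"dp":[32.5,-1.8,0],"twist":0,"fingers":0.3},{"dp":[38,-1.8,0],"twist":0,"fingers":0.3},{"dp":[43,-1.8,0],"twist":0,"fingers":0.3}]' 10
python3 - <<'E'
from h import *
print(env.get_obs()['qpos']); go(.5216,.1698,.0215,90)
E
```

```text
time_s: 34.9
tool_pos: [0.5202, 0.1507, 0.1758]
tool_rot: [179.9, -0.1, 90.0]
force: [1.0, -0.1, -0.1]
grip_width: 0.0372
grasp_force: 10.0
[-71.64180201   9.97354732  58.57317115 104.01256626  -9.11671031
  70.87937131 -10.49525406]
dp [ 1.91  0.14 15.43] twist -0.0 t 34.9
```

```bash
python3 -m jog '[{"dp":[1.9,0.1,2],"twist":0,"fingers":0.3},{"dp":[1.9,0.1,6],"twist":0,"fingers":0.3},{"dp":[1.9,0.1,10],"twist":0,"fingers":0.3},{"dp":[1.9,0.1,12.5],"twist":0,"fingers":0.3},{"dp":[1.9,0.1,12.5],"twist":0,"fingers":0.3},{"dp":[1.9,0.1,12.5],"twist":0,"fingers":0.3}]' 10
python3 - <<'E'
from h import *
go(.5216,.169,.0206,90)
E
```

```text
time_s: 35.65
tool_pos: [0.5223, 0.1678, 0.0512]
tool_rot: [179.9, -0.1, 89.9]
force: [0.1, -0.2, 0.5]
grip_width: 0.0366
grasp_force: 10.0
dp [ 0.12 -0.07  3.06] twist -0.1 t 35.65
```

```bash
python3 -m jog '[{"dp":[0.1,-0.1,1.5],"twist":0,"fingers":0.3},{"dp":[0.1,-0.1,2.5],"twist":0,"fingers":0.3},{"dp":[0.1,-0.1,3],"twist":0,"fingers":0.3},{"dp":[0.1,-0.1,3.1],"twist":0,"fingers":0.3},{"dp":[0.1,-0.1,3.1],"twist":0,"fingers":0.3},{"dp":[0.1,-0.1,3.1],"twist":0,"fingers":0.55},{"dp":[0.1,-0.1,3.1],"twist":0,"fingers":0.65},{"dp":[0.1,-0.1,3.1],"twist":0,"fingers":0.65}]' 10
python3 -m jog '[{"dp":[0,0,-2],"twist":0,"fingers":0.65},{"dp":[0,0,-6],"twist":0,"fingers":0.65},{"dp":[0,0,-11],"twist":0,"fingers":0.65},{"dp":[-3,0,-16],"twist":0,"fingers":0.65},{"dp":[-7,0,-18],"twist":0,"fingers":0.65},{"dp":[-7,0,-18],"twist":0,"fingers":0.65},{"dp":[-7,0,-18],"twist":0,"fingers":0.65}]'
cat > stg.py <<'E'
from h import *
for n in ('wrist','top'):
    c=cam(n);P,ok=cloud(c);z=P[...,2]
    m=ok&(z>.033)&(z<.045)&(P[...,0]>.47)&(P[...,0]<.57)&(P[...,1]>.0)&(P[...,1]<.24)
    k,l,s,ce=cv2.connectedComponentsWithStats(m.astype('uint8'))
    for i in range(1,k):
        if s[i,4]>15:
            q=P[l==i];o,r=cv2.minEnclosingCircle(q[:,:2].astype(np.float32));e=np.array(o)-[.5196,.1248]
            print(n,np.round([*o,r,q[:,2].mean()],4),s[i,4],'row x,y mm',round(1e3*(e@[.999,-.0441]),1),round(1e3*(e@[.0441,.999]),1))
E
python3 stg.py; python3 - <<'E'
from h import *
c=cam('wrist'); cv2.imwrite('pics/s1.png',cv2.resize(c['pixels'],(800,600)))
go(.50,-.33,.2,90)
E
```

```text
time_s: 36.65
tool_pos: [0.5204, 0.1687, 0.0185]
tool_rot: [180.0, 0.0, 90.0]
force: [1.1, 0.6, 0.5]
grip_width: 0.0548
grasp_force: 0.2
time_s: 37.52
tool_pos: [0.52, 0.0992, 0.199]
tool_rot: [180.0, -0.1, 89.9]
force: [-0.8, -0.1, 0.4]
grip_width: 0.0564
grasp_force: 0.0
wrist [0.5422 0.1608 0.0121 0.0398] 566 row x,y mm 21.0 37.0
dp [-42.98  -2.    -0.19] twist 0.1 t 37.675
```

View pics/s1.png

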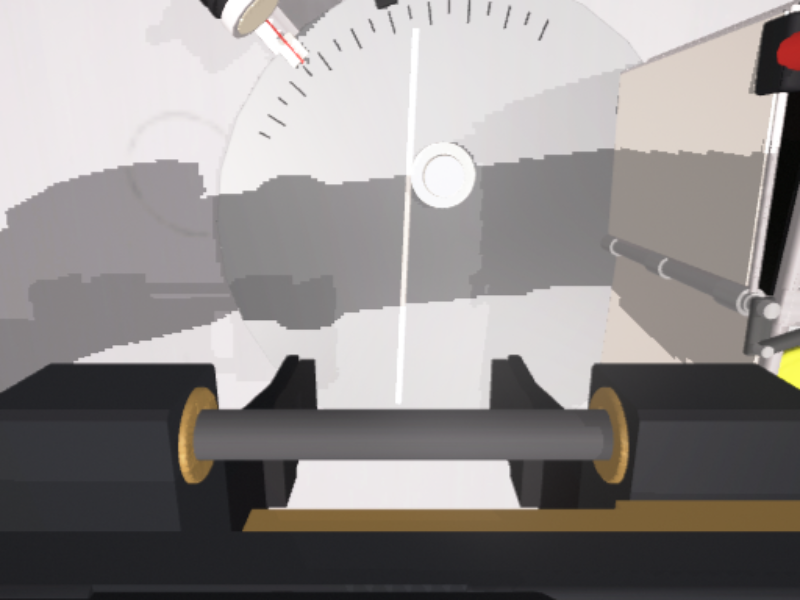

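The picture shows the stopper upright but off the line (442,175), about 21 mm towards the background. It was knocked aside after I released it. The needle is still over the white tab. I'll regrasp with the fingers closing along y, to keep the gripper body away from the leaf.

```bash
python3 -m jog '[{"dp":[1,1,0],"twist":-10,"fingers":0.65},{"dp":[2,2.2,0],"twist":-20,"fingers":0.65},{"dp":[3,2.2,0],"twist":-30,"fingers":0.65},{"dp":[4,2.2,0],"twist":-40,"fingers":0.65},{"dp":[5,2.2,0],"twist":-50,"fingers":0.65},{"dp":[6.2,2.2,0],"twist":-60,"fingers":0.65},{"dp":[6.2,2.2,0],"twist":-70,"fingers":0.65},{"dp":[6.2,2.2,0],"twist":-80,"fingers":0.65}]'
python3 -m jog '[{"dp":[0,0,0],"twist":-10,"fingers":0.65},{"dp":[0,0,0],"twist":-10,"fingers":0.65},{"dp":[0,0,0],"twist":-10,"fingers":0.65}]'
python3 - <<'E'
from h import *
print(env.get_obs()['qpos'].round(0)); go(.5422,.1608,.021,180); c=cam('wrist'); print(blob(c,.5422,.1608,.05,.03,.045))
E
```

```text
time_s: 38.67
tool_pos: [0.5416, 0.1617, 0.1976]
tool_rot: [-179.9, -0.1, 170.4]
force: [0.6, -0.6, -0.4]
grip_width: 0.0568
grasp_force: 0.0
time_s: 39.05
tool_pos: [0.5419, 0.1611, 0.1981]
tool_rot: [-180.0, -0.0, 179.8]
force: [-0.4, -0.1, -0.6]
grip_width: 0.0566
grasp_force: 0.0
[-61.  11.  47.  99.  -8.  74.  78.]
dp [-0.03 -0.03 17.71] twist -0.2 t 39.05
(array([0.5411, 0.1605, 0.0392, 0.5418, 0.1604, 0.0123]), 536)
```

```bash
python3 -m jog '[{"dp":[0,0,4],"twist":0,"fingers":0.65},{"dp":[0,0,9],"twist":0,"fingers":0.65},{"dp":[0,0,13.5],"twist":0,"fingers":0.65},{"dp":[0,0,16],"twist":0,"fingers":0.65},{"dp":[0,0,17.2],"twist":0,"fingers":0.65},{"dp":[0,0,17.6],"twist":0,"fingers":0.65},{"dp":[0,0,17.6],"twist":0,"fingers":0.65},{"dp":[0,0,17.6],"twist":0,"fingers":0.6}]' 10
python3 -m jog '[{"dp":[0,0,0],"twist":0,"fingers":0.3},{"dp":[0,0,0],"twist":0,"fingers":0.3},{"dp":[0,0,0],"twist":0,"fingers":0.3},{"dp":[0,0,0],"twist":0,"fingers":0.3},{"dp":[0,0,-0.4],"twist":0,"fingers":0.3},{"dp":[0,0,-0.8],"twist":0,"fingers":0.3}]' 10
python3 - <<'E'
from h import *
go(.5216,.1698,.03)
E
```

```text
time_s: 40.1
tool_pos: [0.543, 0.1611, 0.0237]
tool_rot: [179.9, 0.1, 179.9]
force: [0.0, -0.1, -0.7]
grip_width: 0.0535
grasp_force: 0.0
time_s: 40.85
tool_pos: [0.542, 0.1606, 0.0307]
tool_rot: [-180.0, -0.0, 180.0]
force: [-0.1, -0.1, -0.4]
grip_width: 0.037
grasp_force: 10.0
dp [2.04 0.91 0.07] twist None t 40.85
```

```bash
python3 -m jog '[{"dp":[1,0.5,0],"twist":0,"fingers":0.3},{"dp":[2.0,0.9,0],"twist":0,"fingers":0.3},{"dp":[2.0,0.9,0],"twist":0,"fingers":0.3},{"dp":[2.0,0.9,0.5],"twist":0,"fingers":0.3},{"dp":[2.0,0.9,0.8],"twist":0,"fingers":0.3},{"dp":[2.0,0.9,0.8],"twist":0,"fingers":0.3},{"dp":[2.0,0.9,0.8],"twist":0,"fingers":0.5},{"dp":[2.0,0.9,0.8],"twist":0,"fingers":0.65}]' 10
python3 -m jog '[{"dp":[0,0,0],"twist":0,"fingers":0.65},{"dp":[0,0,0],"twist":0,"fingers":0.65},{"dp":[0,0,-2],"twist":0,"fingers":0.65},{"dp":[0,0,-6],"twist":0,"fingers":0.65},{"dp":[0,0,-11],"twist":5,"fingers":0.65},{"dp":[0,-3,-15],"twist":15,"fingers":0.65},{"dp":[0,-7,-18],"twist":25,"fingers":0.65},{"dp":[0,-10,-18],"twist":35,"fingers":0.65}]'
python3 stg.py;  python3 - <<'E'
from h import *
go(.50,-.33,.2,90)
E
```

```text
time_s: 41.85
tool_pos: [0.5223, 0.1695, 0.0224]
tool_rot: [-180.0, 0.0, 179.9]
force: [0.3, -1.1, 0.4]
grip_width: 0.0469
grasp_force: 0.0
time_s: 42.85
tool_pos: [0.5241, 0.0678, 0.2065]
tool_rot: [179.7, 0.2, 144.5]
force: [-0.9, 0.4, -0.9]
grip_width: 0.0566
grasp_force: 0.0
wrist [0.522  0.1689 0.012  0.0394] 566 row x,y mm 0.4 44.1
dp [-21.11 -33.49   0.46] twist 54.5 t 42.95
```

First stopper is on the line (0.4 mm off). Next one.

```bash
python3 - <<'E'
from h import *
go(.53,-.31,.2,90)
E
python3 -m jog '[{"dp":[-2,-2.8,0],"twist":6,"fingers":0.65},{"dp":[-5,-7,0],"twist":13,"fingers":0.65},{"dp":[-8,-11,0],"twist":20,"fingers":0.65},{"dp":[-11,-15,0],"twist":27,"fingers":0.65},{"dp":[-14,-19,0],"twist":34,"fingers":0.65},{"dp":[-17,-23,0],"twist":41,"fingers":0.65},{"dp":[-20,-27,0],"twist":48,"fingers":0.65},{"dp":[-22,-30,0],"twist":54.5,"fingers":0.65}]'
python3 -m jog '[{"dp":[0,0,0],"twist":0,"fingers":0.65},{"dp":[0,0,0],"twist":0,"fingers":0.65}]'
python3 st.py
```

```text
dp [-22.38 -30.12   0.46] twist 54.5 t 42.95
time_s: 43.95
tool_pos: [0.5302, -0.3036, 0.2028]
tool_rot: [-180.0, 0.0, 90.3]
force: [0.3, -0.2, 0.7]
grip_width: 0.0566
grasp_force: 0.0
time_s: 44.2
tool_pos: [0.5306, -0.3006, 0.2025]
tool_rot: [180.0, -0.1, 90.6]
force: [-0.7, 1.0, -0.4]
grip_width: 0.0567
grasp_force: 0.0
obj [ 0.576  -0.2487  0.0121  0.5758 -0.2485  0.024 ] 502
obj [ 0.4713 -0.2559  0.0121  0.4717 -0.2556  0.0239] 505
obj [ 0.4306 -0.3599  0.0182  0.4353 -0.3541  0.024 ] 150
obj [ 0.485  -0.4445  0.0126  0.4871 -0.4419  0.0248] 67
[ 0.53088165 -0.30006242  0.20247956] [ 1.79986945e+02 -9.12098267e-02  9.06894489e+01] [-24.  25.  67.  93. -23.  78.  46.]
```

```bash
python3 -m jog '[{"dp":[2.5,2.2,0],"twist":0.7,"fingers":0.65},{"dp":[5.1,4.5,2],"twist":0.7,"fingers":0.65},{"dp":[5.1,4.5,6],"twist":0.7,"fingers":0.65},{"dp":[5.1,4.5,10],"twist":0.7,"fingers":0.65},{"dp":[5.1,4.5,14],"twist":0.7,"fingers":0.65},{"dp":[5.1,4.5,15.5],"twist":0.7,"fingers":0.65},{"dp":[5.1,4.5,15.5],"twist":0.7,"fingers":0.65}]'
python3 - <<'E'
from h import *
print(env.get_obs()['qpos'].round(1)); go(.576,-.2487,.0055,90)
E
```

```text
time_s: 45.12
tool_pos: [0.5745, -0.2493, 0.0465]
tool_rot: [-179.9, -0.0, 89.9]
force: [-0.1, -1.0, 0.3]
grip_width: 0.0566
grasp_force: 0.0
[-22.7  35.5  58.3  99.  -33.2  64.7  45.6]
dp [0.06 0.15 4.1 ] twist -0.1 t 45.125
```

```bash
python3 -m jog '[{"dp":[0.1,0.1,2],"twist":0,"fingers":0.65},{"dp":[0.1,0.1,3.3],"twist":0,"fingers":0.65},{"dp":[0.1,0.1,4.0],"twist":0,"fingers":0.65},{"dp":[0.1,0.1,4.0],"twist":0,"fingers":0.65},{"dp":[0.1,0.1,4.0],"twist":0,"fingers":0.3},{"dp":[0.1,0.1,4.0],"twist":0,"fingers":0.3},{"dp":[0.1,0.1,4.0],"twist":0,"fingers":0.3},{"dp":[0.1,0.1,4.0],"twist":0,"fingers":0.3}]' 10
python3 -m jog '[{"dp":[0,0,-0.5],"twist":0,"fingers":0.3},{"dp":[0,0,-2],"twist":0,"fingers":0.3},{"dp":[0,0,-5],"twist":0,"fingers":0.3},{"dp":[0,0,-9],"twist":0,"fingers":0.3},{"dp":[4,-1,-13],"twist":0,"fingers":0.3},{"dp":[9,-2,-16],"twist":0,"fingers":0.3},{"dp":[14,-3.5,-16],"twist":0,"fingers":0.3},{"dp":[19,-5,-16],"twist":0,"fingers":0.3}]' 10
python3 - <<'E'
from h import *
print(env.get_obs()['qpos'].round(1)); go(.5187,.1048,.07,90)
E
```

```text
time_s: 46.12
tool_pos: [0.5758, -0.2499, 0.0079]
tool_rot: [180.0, 0.0, 89.8]
force: [0.3, -0.2, 1.8]
grip_width: 0.0358
grasp_force: 9.6
time_s: 47.12
tool_pos: [0.5262, -0.0586, 0.1686]
tool_rot: [179.9, -0.0, 89.7]
force: [0.1, 0.9, -0.0]
grip_width: 0.0358
grasp_force: 9.5
[-58.7  10.8  69.2 106.2 -10.8  70.1  13.5]
dp [16.33 -0.84  9.86] twist -0.3 t 47.125
```

```bash
python3 -m jog '[{"dp":[3,-0.1,0],"twist":-4,"fingers":0.3},{"dp":[7,-0.3,0],"twist":-10,"fingers":0.3},{"dp":[11,-0.6,0],"twist":-16,"fingers":0.3},{"dp":[15,-0.8,0],"twist":-23,"fingers":0.3},{"dp":[16.2,-0.8,2],"twist":-30,"fingers":0.3},{"dp":[16.2,-0.8,6],"twist":-30,"fingers":0.3},{"dp":[16.2,-0.8,10],"twist":-30,"fingers":0.3},{"dp":[16.2,-0.8,10.5],"twist":-30,"fingers":0.3}]' 10
python3 -m jog '[{"dp":[0,0,0],"twist":0,"fingers":0.3},{"dp":[0,0,0],"twist":0,"fingers":0.3}]' 10
python3 stg.py; python3 - <<'E'
from h import *
print(env.get_obs()['qpos'].round(1)); go(.519,.104,.0235,120)
E
```

```text
time_s: 48.12
tool_pos: [0.5172, 0.1015, 0.0611]
tool_rot: [-179.8, -0.0, 119.7]
force: [0.7, -0.2, 0.4]
grip_width: 0.036
grasp_force: 9.5
time_s: 48.38
tool_pos: [0.5205, 0.1027, 0.0645]
tool_rot: [179.8, 0.0, 119.7]
force: [-0.9, -0.5, -0.3]
grip_width: 0.0353
grasp_force: 9.5
wrist [0.522  0.1695 0.0122 0.0396] 1650 row x,y mm 0.4 44.8
[-63.5  18.   56.9 112.2 -17.7  58.8  31.1]
dp [ 0.16 -0.04  4.06] twist -0.2 t 48.475
```

```bash
python3 -m jog '[{"dp":[0.1,0,2],"twist":0,"fingers":0.3},{"dp":[0.1,0,3.2],"twist":0,"fingers":0.3},{"dp":[0.1,0,3.8],"twist":0,"fingers":0.3},{"dp":[0.1,0,4.0],"twist":0,"fingers":0.3},{"dp":[0.1,0,4.1],"twist":0,"fingers":0.3},{"dp":[0.1,0,4.1],"twist":0,"fingers":0.3},{"dp":[0.1,0,4.1],"twist":0,"fingers":0.5},{"dp":[0.1,0,4.1],"twist":0,"fingers":0.65}]' 10
python3 -m jog '[{"dp":[0,0,0],"twist":0,"fingers":0.65},{"dp":[0,0,0],"twist":0,"fingers":0.65},{"dp":[0,0,-2],"twist":0,"fingers":0.65},{"dp":[0,0,-6],"twist":0,"fingers":0.65},{"dp":[0,0,-11],"twist":0,"fingers":0.65},{"dp":[-4,-2,-16],"twist":0,"fingers":0.65},{"dp":[-8,-4,-18],"twist":0,"fingers":0.65},{"dp":[-12,-6,-18],"twist":0,"fingers":0.65}]'
python3 stg.py; python3 - <<'E'
from h import *
print(env.get_obs()['qpos'].round(1)); go(.47,-.30,.2,150)
E
```

```text
time_s: 49.48
tool_pos: [0.5187, 0.1032, 0.0214]
tool_rot: [180.0, 0.0, 119.7]
force: [-0.0, -0.1, 0.4]
grip_width: 0.0467
grasp_force: 0.0
time_s: 50.48
tool_pos: [0.5277, -0.0325, 0.2051]
tool_rot: [179.6, 0.0, 119.8]
force: [0.2, -0.6, -0.2]
grip_width: 0.0562
grasp_force: 0.0
wrist [0.5161 0.1038 0.0121 0.0394] 670 row x,y mm -2.6 -21.1
top [0.5231 0.1672 0.0123 0.0395] 50 row x,y mm 1.7 42.6
top [0.517  0.1041 0.0117 0.0394] 42 row x,y mm -1.7 -20.7
[-61.    6.   66.8 103.9  -5.8  73.6  36.4]
dp [-20.16 -17.71   0.36] twist -30.8 t 50.575
```

```bash
python3 - <<'E'
from h import *
go(.48,-.31,.2,120)
E
python3 -m jog '[{"dp":[-3,-2,0],"twist":0,"fingers":0.65},{"dp":[-7,-4.5,0],"twist":0,"fingers":0.65},{"dp":[-11,-7,0],"twist":0,"fingers":0.65},{"dp":[-14.5,-10,0],"twist":0,"fingers":0.65},{"dp":[-18,-13,0],"twist":0,"fingers":0.65},{"dp":[-21.5,-16,0],"twist":0,"fingers":0.65},{"dp":[-21.5,-16,0],"twist":0,"fingers":0.65},{"dp":[-21.5,-16,0],"twist":0,"fingers":0.65}]'
python3 st.py; python3 - <<'E'
from h import *
go(.4713,-.2559,.05,120)
E
```

```text
dp [-21.52 -17.32   0.36] twist -0.8 t 50.575
time_s: 51.58
tool_pos: [0.4941, -0.2961, 0.202]
tool_rot: [180.0, -0.0, 119.8]
force: [0.3, 0.4, -0.8]
grip_width: 0.0564
grasp_force: 0.0
obj [ 0.471  -0.2561  0.0121  0.471  -0.2559  0.0241] 486
obj [ 0.4298 -0.3662  0.0211  0.4318 -0.3546  0.024 ] 159
obj [ 0.5807 -0.4192  0.0205  0.5747 -0.4108  0.0249] 180
[ 0.4945996  -0.29521864  0.20180232] [ 1.79945281e+02 -3.79923188e-02  1.19860029e+02] [-27.  18.  66.  97. -17.  76.  73.]
dp [ 4.57 -0.06 15.18] twist -0.1 t 51.625
```

```bash
python3 -m jog '[{"dp":[2.5,0,0],"twist":0,"fingers":0.65},{"dp":[4.6,0,2],"twist":0,"fingers":0.65},{"dp":[4.6,0,6],"twist":0,"fingers":0.65},{"dp":[4.6,0,10],"twist":0,"fingers":0.65},{"dp":[4.6,0,14],"twist":0,"fingers":0.65},{"dp":[4.6,0,15.2],"twist":0,"fingers":0.65},{"dp":[4.6,0,15.2],"twist":0,"fingers":0.65},{"dp":[4.6,0,15.2],"twist":0,"fingers":0.65}]'
python3 - <<'E'
from h import *
print(env.get_obs()['qpos'].round(1)); go(.4712,-.256,.0055,120)
E
```

```text
time_s: 52.62
tool_pos: [0.4724, -0.257, 0.0512]
tool_rot: [179.9, 0.1, 119.8]
force: [0.4, -0.6, -0.6]
grip_width: 0.0567
grasp_force: 0.0
[-25.5  22.3  60.3 111.8 -22.8  58.7  74.9]
dp [ 0.15 -0.05  4.57] twist -0.2 t 52.625
```

```bash
python3 -m jog '[{"dp":[0.1,-0.1,2],"twist":0,"fingers":0.65},{"dp":[0.1,-0.1,3.6],"twist":0,"fingers":0.65},{"dp":[0.1,-0.1,4.5],"twist":0,"fingers":0.65},{"dp":[0.1,-0.1,4.6],"twist":0,"fingers":0.65},{"dp":[0.1,-0.1,4.6],"twist":0,"fingers":0.65},{"dp":[0.1,-0.1,4.6],"twist":0,"fingers":0.3},{"dp":[0.1,-0.1,4.6],"twist":0,"fingers":0.3},{"dp":[0.1,-0.1,4.6],"twist":0,"fingers":0.3}]' 10
python3 -m jog '[{"dp":[0,0,0],"twist":0,"fingers":0.3},{"dp":[0,0,-2],"twist":0,"fingers":0.3},{"dp":[0,0,-5],"twist":0,"fingers":0.3},{"dp":[0,0,-9],"twist":0,"fingers":0.3},{"dp":[3,2,-13],"twist":0,"fingers":0.3},{"dp":[7,4,-16],"twist":-3,"fingers":0.3},{"dp":[11,6.5,-16],"twist":-6,"fingers":0.3},{"dp":[15,9,-16],"twist":-10,"fingers":0.3}]' 10
python3 - <<'E'
from h import *
print(env.get_obs()['qpos'].round(1)); go(.5159,.0399,.07,140)
E
```

```text
time_s: 53.62
tool_pos: [0.4698, -0.2564, 0.0036]
tool_rot: [180.0, 0.0, 119.8]
force: [-0.3, -0.3, 0.6]
grip_width: 0.0363
grasp_force: 10.0
time_s: 54.62
tool_pos: [0.4737, -0.0804, 0.165]
tool_rot: [179.8, -0.0, 129.8]
force: [0.4, 1.1, -0.3]
grip_width: 0.0359
grasp_force: 10.0
[-56.   -3.9  61.6 112.6   3.5  69.1  44.2]
dp [ 6.54 10.95  9.5 ] twist -10.2 t 54.625
```

```bash
python3 -m jog '[{"dp":[2,3.2,0],"twist":0,"fingers":0.3},{"dp":[4.5,7.5,0],"twist":0,"fingers":0.3},{"dp":[6.5,10.9,1],"twist":0,"fingers":0.3},{"dp":[6.5,10.9,4],"twist":0,"fingers":0.3},{"dp":[6.5,10.9,8],"twist":0,"fingers":0.3},{"dp":[6.5,10.9,11],"twist":0,"fingers":0.3},{"dp":[6.5,10.9,11],"twist":0,"fingers":0.3},{"dp":[6.5,10.9,11],"twist":0,"fingers":0.3}]' 10
python3 - <<'E'
from h import *
print(env.get_obs()['qpos'].round(1)); go(.5162,.0399,.0200,130)
E
```

```text
time_s: 55.62
tool_pos: [0.5167, 0.038, 0.0553]
tool_rot: [179.9, 0.1, 129.7]
force: [1.2, 0.5, -0.2]
grip_width: 0.0363
grasp_force: 10.0
[-55.4  16.2  54.6 114.2 -15.7  57.2  46.4]
dp [0.18 0.09 3.53] twist -0.3 t 55.625
```

```bash
python3 -m jog '[{"dp":[0.2,0.1,2],"twist":0,"fingers":0.3},{"dp":[0.2,0.1,3],"twist":0,"fingers":0.3},{"dp":[0.2,0.1,3.4],"twist":0,"fingers":0.3},{"dp":[0.2,0.1,3.5],"twist":0,"fingers":0.3},{"dp":[0.2,0.1,3.5],"twist":0,"fingers":0.3},{"dp":[0.2,0.1,3.5],"twist":0,"fingers":0.3},{"dp":[0.2,0.1,3.5],"twist":0,"fingers":0.5},{"dp":[0.2,0.1,3.5],"twist":0,"fingers":0.6}]' 10
python3 -m jog '[{"dp":[0,0,0],"twist":0,"fingers":0.6},{"dp":[0,0,0],"twist":0,"fingers":0.6},{"dp":[0,0,-2],"twist":0,"fingers":0.6},{"dp":[0,0,-6],"twist":0,"fingers":0.6},{"dp":[0,0,-11],"twist":0,"fingers":0.6},{"dp":[-2,-1,-17],"twist":0,"fingers":0.6},{"dp":[-5,-2.5,-21],"twist":0,"fingers":0.6},{"dp":[-8,-4,-22],"twist":0,"fingers":0.6}]'
python3 -m jog '[{"dp":[0,0,0],"twist":0,"fingers":0.6},{"dp":[0,0,0],"twist":0,"fingers":0.6}]'
python3 stg.py;python3 - <<'E'
from h import *
c=cam('wrist'); cv2.imwrite('pics/s2.png',cv2.resize(c['pixels'],(800,600))); np.savez('s2.npz',**c);print(env.get_obs()['tool_pos'])
E
```

```text
time_s: 56.62
tool_pos: [0.5153, 0.0402, 0.0186]
tool_rot: [180.0, 0.0, 129.8]
force: [-0.3, -0.4, 1.1]
grip_width: 0.0471
grasp_force: 0.0
time_s: 57.62
tool_pos: [0.5373, -0.0481, 0.2431]
tool_rot: [179.6, 0.1, 129.8]
force: [0.2, -0.2, 0.1]
grip_width: 0.0522
grasp_force: 0.0
time_s: 57.88
tool_pos: [0.5351, -0.0462, 0.2387]
tool_rot: [180.0, -0.1, 129.8]
force: [-0.1, 1.1, -0.0]
grip_width: 0.0527
grasp_force: 0.0
wrist [0.5278 0.1611 0.0069 0.037 ] 48 row x,y mm 6.6 36.7
wrist [0.516  0.1037 0.0122 0.0394] 547 row x,y mm -2.6 -21.2
wrist [0.5135 0.0393 0.0121 0.0396] 477 row x,y mm -2.3 -85.7
top [0.5233 0.1669 0.0125 0.0387] 48 row x,y mm 1.8 42.2
top [0.5162 0.1042 0.0124 0.0391] 40 row x,y mm -2.5 -20.7
[ 0.53499541 -0.04534493  0.2380744 ]
```

View pics/s2.png

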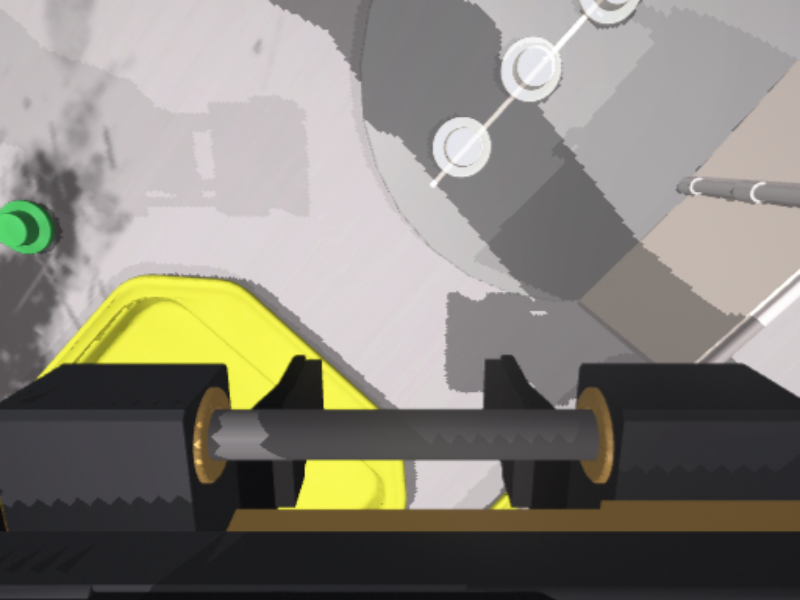

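The picture shows three stoppers on the white line: (461,147), (531,69) and (609,0). The line's near end is at (433,186). I'll compare the offsets with the line as seen in this same view.

```bash
python3 - <<'E'
from h import *
c=dict(np.load('s2.npz')); h,w=c['depth'].shape
mid=np.array([.5196,.1248]);yd=np.array([.0441,.999]);xd=np.array([.999,-.0441])
X=np.arange(-.015,.0151,.001)
for s in (-.116,-.112,-.108,-.058,-.054,-.050,-.046):
    M=np.array([proj(c,(*(mid+s*yd+x*xd),.018)) for x in X],np.float32)
    v=cv2.remap(c['pixels'],M[:,0].reshape(1,-1),M[:,1].reshape(1,-1),cv2.INTER_LINEAR)[0].min(-1).astype(float)
    q=np.clip(v-np.median(v)-15,0,None); print(s,'line x mm',(q@X/max(q.sum(),1)*1e3).round(1),v.astype(int)[::3])
E
```

```text
-0.116 line x mm 0.7 [201 200 200 199 198 254 217 195 197 196 161]
-0.112 line x mm -6.2 [188 185 132 131 130 211 148 129 128 128 129]
-0.108 line x mm 0.6 [127 128 127 128 128 214 142 128 128 128 129]
-0.058 line x mm 0.8 [123 123 124 124 124 211 139 125 125 125 125]
-0.054 line x mm 0.9 [123 123 123 124 124 205 149 125 125 125 125]
-0.05 line x mm 0.8 [123 123 123 123 125 211 149 124 124 124 124]
-0.046 line x mm 0.7 [123 124 123 125 125 210 141 124 124 124 123]
```

```bash
python3 - <<'E'
from h import *
go(.518,.0392,.06,120)
E
```

```text
dp [ 7.58  4.12 17.81] twist 9.9 t 58.025
```

```bash
python3 -m jog '[{"dp":[3.5,2,0],"twist":5,"fingers":0.6},{"dp":[7.6,4.1,0],"twist":10,"fingers":0.6},{"dp":[7.6,4.1,4],"twist":10,"fingers":0.6},{"dp":[7.6,4.1,9],"twist":10,"fingers":0.6},{"dp":[7.6,4.1,14],"twist":10,"fingers":0.6},{"dp":[7.6,4.1,17],"twist":10,"fingers":0.6},{"dp":[7.6,4.1,17],"twist":10,"fingers":0.6},{"dp":[7.6,4.1,17],"twist":10,"fingers":0.6}]' 10
python3 - <<'E'
from h import *
print(env.get_obs()['qpos'].round(1)); go(.518,.0392,.021,120)
E
```

```text
time_s: 59.02
tool_pos: [0.5191, 0.0382, 0.0696]
tool_rot: [179.9, 0.0, 119.8]
force: [1.6, -1.2, 0.3]
grip_width: 0.0524
grasp_force: 0.0
[-58.4  16.1  58.  113.2 -15.9  59.1  36.7]
dp [ 0.14 -0.05  4.86] twist -0.2 t 59.025
```

```bash
python3 -m jog '[{"dp":[0.1,-0.1,2],"twist":0,"fingers":0.6},{"dp":[0.1,-0.1,4],"twist":0,"fingers":0.6},{"dp":[0.1,-0.1,4.7],"twist":0,"fingers":0.6},{"dp":[0.1,-0.1,4.8],"twist":0,"fingers":0.6},{"dp":[0.1,-0.1,4.8],"twist":0,"fingers":0.5},{"dp":[0.1,-0.1,4.8],"twist":0,"fingers":0.4},{"dp":[0.1,-0.1,4.8],"twist":0,"fingers":0.3},{"dp":[0.1,-0.1,4.8],"twist":0,"fingers":0.3}]' 5
python3 -m jog '[{"dp":[0,0,0],"twist":0,"fingers":0.3},{"dp":[0,0,0],"twist":0,"fingers":0.3}]' 5
python3 -m jog '[{"dp":[0,0,0],"twist":0,"fingers":0.5},{"dp":[0,0,0],"twist":0,"fingers":0.6},{"dp":[0,0,0],"twist":0,"fingers":0.6},{"dp":[0,0,-1],"twist":0,"fingers":0.6},{"dp":[0,0,-3],"twist":0,"fingers":0.6},{"dp":[0,0,-5],"twist":0,"fingers":0.6},{"dp":[0,0,-5],"twist":0,"fingers":0.6}]' 5
python3 - <<'E'
from h import *
print(env.get_obs()['qpos'].round(1)); go(.521,.1036,.075,120)
E
```

```text
time_s: 60.02
tool_pos: [0.5173, 0.0383, 0.021]
tool_rot: [180.0, -0.0, 119.8]
force: [-0.7, 0.1, 2.9]
grip_width: 0.0365
grasp_force: 5.1
time_s: 60.28
tool_pos: [0.5174, 0.0383, 0.0209]
tool_rot: [180.0, 0.0, 119.8]
force: [-0.8, 0.9, 5.9]
grip_width: 0.0372
grasp_force: 5.1
time_s: 61.15
tool_pos: [0.5185, 0.0387, 0.0724]
tool_rot: [179.8, 0.0, 119.8]
force: [0.3, 0.1, -1.0]
grip_width: 0.0525
grasp_force: 0.0
[-58.9  15.6  58.5 113.2 -15.6  59.2  36.5]
dp [ 5.51  3.44 -0.26] twist -0.2 t 61.15
```

```bash
python3 -m jog '[{"dp":[2.5,1.7,0],"twist":0,"fingers":0.6},{"dp":[5.5,3.4,0],"twist":0,"fingers":0.6},{"dp":[5.5,3.4,0],"twist":0,"fingers":0.6},{"dp":[5.5,3.4,0],"twist":0,"fingers":0.6}]' 5
python3 - <<'E'
from h import *
go(.521,.1036,.021,120)
E
```

```text
time_s: 61.65
tool_pos: [0.5188, 0.1023, 0.0702]
tool_rot: [-179.9, 0.0, 119.8]
force: [-0.3, -1.3, 0.4]
grip_width: 0.0521
grasp_force: 0.0
dp [0.01 0.25 4.92] twist -0.2 t 61.65
```

```bash
python3 -m jog '[{"dp":[0,0.2,2],"twist":0,"fingers":0.6},{"dp":[0,0.2,4],"twist":0,"fingers":0.6},{"dp":[0,0.2,4.7],"twist":0,"fingers":0.6},{"dp":[0,0.2,4.8],"twist":0,"fingers":0.6},{"dp":[0,0.2,4.8],"twist":0,"fingers":0.5},{"dp":[0,0.2,4.8],"twist":0,"fingers":0.4},{"dp":[0,0.2,4.8],"twist":0,"fingers":0.3},{"dp":[0,0.2,4.8],"twist":0,"fingers":0.3}]' 5
python3 -m jog '[{"dp":[0,0,0],"twist":0,"fingers":0.3},{"dp":[0,0,0],"twist":0,"fingers":0.3}]' 5
python3 -m jog '[{"dp":[0,0,0],"twist":0,"fingers":0.5},{"dp":[0,0,0],"twist":0,"fingers":0.6},{"dp":[0,0,0],"twist":0,"fingers":0.6},{"dp":[0,0,-2],"twist":0,"fingers":0.6},{"dp":[0,0,-6],"twist":0,"fingers":0.6},{"dp":[0,0,-11],"twist":0,"fingers":0.6},{"dp":[-3,-2,-16],"twist":0,"fingers":0.6},{"dp":[-7,-4,-20],"twist":0,"fingers":0.6}]' 5
python3 -m jog '[{"dp":[-3,-2,0],"twist":0,"fingers":0.6},{"dp":[-3,-2,0],"twist":0,"fingers":0.6},{"dp":[-3,-2,0],"twist":0,"fingers":0.6}]'
sed -i "s/print(n,np.round/np.savez('s3.npz',**c) if n=='wrist' else 0;print(n,np.round/" stg.py
python3 stg.py; python3 - <<'E'
from h import *
c=dict(np.load('s3.npz'))
mid=np.array([.5196,.1248]);yd=np.array([.0441,.999]);xd=np.array([.999,-.0441]);X=np.arange(-.008,.0081,.0005)
for s in (-.11,-.054,.012,.08):
    M=np.array([proj(c,(*(mid+s*yd+x*xd),.018)) for x in X],np.float32)
    v=cv2.remap(c['pixels'],M[:,0].reshape(1,-1),M[:,1].reshape(1,-1),cv2.INTER_LINEAR)[0].min(-1).astype(float)
    q=np.clip(v-np.median(v)-15,0,None); print(s,'line x mm',(q@X/max(q.sum(),1)*1e3).round(1),v.max())
t=cam('top');s=cam('scene')
cv2.imwrite('pics/fin.png',np.hstack([cv2.resize(t['pixels'][90:240,120:440],(640,300)) ,]))
print(env.get_obs()['tool_pos'])
E
```

```text
time_s: 62.65
tool_pos: [0.5213, 0.104, 0.023]
tool_rot: [179.9, -0.0, 119.8]
force: [0.5, -0.4, 1.7]
grip_width: 0.0364
grasp_force: 4.9
time_s: 62.9
tool_pos: [0.5213, 0.1041, 0.0229]
tool_rot: [180.0, -0.0, 119.8]
force: [-0.4, 0.2, 2.5]
grip_width: 0.0363
grasp_force: 5.1
time_s: 63.9
tool_pos: [0.5215, 0.0227, 0.2256]
tool_rot: [179.8, -0.0, 119.9]
force: [0.4, -0.1, -0.8]
grip_width: 0.0521
grasp_force: 0.0
time_s: 64.28
tool_pos: [0.5185, -0.0123, 0.223]
tool_rot: [179.9, -0.1, 119.7]
force: [0.5, -0.3, 0.5]
grip_width: 0.0521
grasp_force: 0.0
wrist [0.5221 0.1687 0.012  0.0392] 479 row x,y mm 0.5 44.0
wrist [0.5192 0.1055 0.0123 0.0395] 560 row x,y mm 0.4 -19.3
wrist [0.5146 0.0402 0.0121 0.0397] 481 row x,y mm -1.2 -84.7
top [0.5238 0.1669 0.0125 0.0386] 50 row x,y mm 2.3 42.2
-0.11 line x mm 0.6 239.0
-0.054 line x mm 0.7 238.0
0.012 line x mm 0.9 255.0
0.08 line x mm 0.0 0.0
[ 0.51838603 -0.01161864  0.22238576]
```

View pics/fin.png

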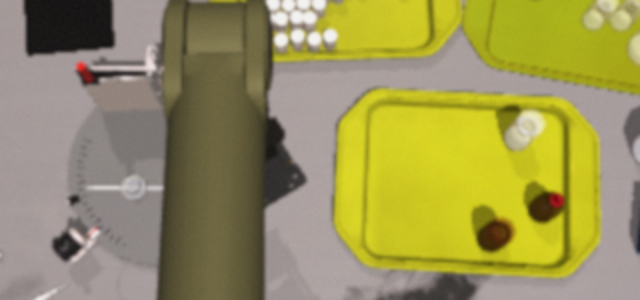

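The last view shows the leaf over on the left, the lamp by the white tab, and three bottles standing in a tray with no stoppers left. On the line, the stoppers are within 2 mm of its centre and about 64 mm apart. Handing in.

```bash
python3 -c "
from cell import env
print(env.sign_off())"
```

```text
the job is handed in; nothing more can be done
None
```

The job is handed in: both bottles are back in the tray, the white background shows with the needle on the white tab, and all three stoppers stand on the line.

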